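# Unpack the stone seal and set it in the stamping square

### The arm

A 6-joint arm with a two-finger parallel gripper is mounted at the origin on the work surface. World frame = base frame: x ahead of the robot, y to its left, z up, the work surface at z = 0. Lengths are in m, angles in rad, forces in N, time in s.
With the tool pointing down it reaches from about 0.35 to 0.975 m from the base axis. Payload 4.9 kg.
Tool frame: the origin (TCP) lies midway between the tips of the shut fingers; the grasp point (between the pads) lies 19 mm behind it; x points along the fingers, z is the direction in which the jaws open and shut, and the axes are right-handed (so a half turn about x gives the same grasp; the last joint's range is limited). The gripper opens to 85 mm and grips with 20 to 120 N. Pads are 22 mm wide; open, the fingers measure 114 mm over their backs; the gripper's body (76 mm by 85 mm) begins 54 mm behind the grasp point. The pads swing forward as they close: fully open they stand 13 mm farther back than shut.
Start: joints at [-1.431, 0.053, 1.613, -0, 1.476, -0.119], TCP at [0.16, -0.604, 0.231] pointing down, gripper open.
Joint ranges: [-3.01, 3.01], [-1.01, 2.22], [0.06, 2.58], [-1.02, 4.17], [0.09, 2.62], [-3.14, 3.14]. Speed limits (rad/s): [2.57, 2.57, 3.14, 3.14, 3.14, 3.14].

### API

Orientations are given as a unit quaternion [w, x, y, z].
In Python, from plant import state, cams, workorder, nets gives the robot as it stands.
- The arm moves only by the tool play_rows, never from a script. Its argument "motion" is a list of rows, each a list of 3 entries, a list of its own where there are three numbers: the closure, from -1 (fully open) to 1 (shut), then the shift along the world's x, y, z in m, then the turn about the world's z in rad. A call has 1 to 5 rows; each row is the pose to reach, as a shift and turn from the pose commanded when the call began; what a row does not reach only later rows make up. A row lasts 1/10 s, in which the tool goes at most 50 mm and 8.59 degrees, less where a joint would pass 70% of its speed; a pose out of reach is approached as far as the arm can. A call with a gripper value outside its range is refused whole. The fingers move at their own pace and stop on an object; the grip force is fixed at half the most. Time passes only in rows, so rows that repeat a pose let the fingers close. It gives the time, the measured TCP pose, the force and the opening at its end, in the units of the state.
- state(): the state, without advancing time (a new reading comes with each control period).
- cams.grab_frame(name): name is "side" or "top"; returns (picture, depth): 480x640x3 uint8, red, green, blue; 480x640 float32, m along the optical axis (not along the pixel's ray), 0 where there is no reading.
- cams.camera_info(name): a dict with "K" (3x3 intrinsics, pixels), "rvec" (rotation vector, rad) and "tvec" (3), from world to camera coordinates, as OpenCV has them. Camera axes: x right, y down, z forward; pixel columns grow to the right and rows downward; lengths in m; the calibration is good to about 2 mm. A picture is of the moment at which its call begins. camera_info takes no time and is no camera call.
- workorder.job_done(): hands the job in, once; it reports no verdict.
Trained networks look in the newest picture that a camera, given by its name, has taken for a name from the list of things; names that differ only in an ending like _2 or _b are one class to them, and where a whole thing is asked for, a point or a joint stands for the part that bears it (a point fixed in the world has none). Each returns a list of dicts, best first, with "score" (0 to 1); they miss things now and then, are a little off and sometimes report something else, mostly with a low value. They report only what shows in the picture. A call takes as long as a camera call. They do not tell look-alikes from the thing itself.
- nets.recognise(camera, target): "at" ([x, y, z] in m, in world coordinates, good to about 4 mm: the middle of the surface that is visible of it).
- nets.landmark_of(camera, target): "at" ([x, y, z] in m, in world coordinates, good to about 4 mm: a listed point, or the origin of a listed thing).
The state is a dict: "time": time; "joint_pos": joint angles; "joint_vel": joint speeds; "joint_efforts": joint torques, N m; "tool_pos": TCP position; "tool_rot": TCP orientation; "contact_force": force on the tool from outside, world axes, zero at the start; "ft_torque": the same for the moment, N m; "gripper_width": opening from 0.0 (shut) to 1.0 (fully open).
Only numpy, scipy, OpenCV 4.12 (cv2) and the standard library are available. Lean on these libraries where they do the work, as an engineer would, in place of code of your own. Each camera call takes 0.05 s, during which the arm holds its last target.

### The job

Take the seal case apart in order: lift off the lid and lay it right way up on the felt, then lift out the wooden collar and lay it flat on the felt, both clear of the case. Then take out the stone seal, stand it gently on the paper and slide it home into the inner corner of the wooden square, snug against both arms, with the ridge on its top parallel to the square's longer arm. Leave the ink bottle, the paste jar and the paperweight where they are, and let go of everything.

Things in the scene. Friction and masses are not known exactly. Their poses are not given: they have to be found in the camera images.
- case: Dark cradle with a square wooden case (outside 76 mm), fixed. Origin on the felt under the case's centre, z up; +x is its low front side. The case's axis leans 30 degrees from vertical towards +x; nested parts come out along it. Two cheeks along its +y and -y sides (40 to 50 mm from the middle) rise 25 mm past the case rim: the jaws have room only uphill and downhill.
- case_rim (a point): Centre of the case's mouth, on its leaning axis at rim level (axes as case). The cavity is 62 mm square and 15 mm deep along the axis; in its floor a 36 mm square socket, 10 mm deep, holds the seal's foot. At the start the lid's skirt stands on the rim, the collar's foot on the cavity floor, the seal's foot on the socket floor.
- lid_center (a point): Lid, loose, wood, about 0.15 kg: square cap, outside 76 mm, open below, rail on top. Point on its axis half-way up, 33 mm above the skirt's edge; z up from skirt to rail, x downhill at the start. Flat top at 42 mm above the skirt's edge; on it the rail, 24 mm high, 14 mm thick along x, 74 mm long along y. It has 1.5 mm play over the collar; draw it 35 mm along its axis to free it.
- collar_center (a point): Collar, loose, light wood, about 0.08 kg: square tube, outside 60 mm, inside 38 mm, 48 mm high, open and alike at both ends; play 1 mm each side in the case and 2 mm around the seal. Point on its axis half-way up; z along the axis, x downhill at the start. In the case its upper 33 mm stand above the case rim, under the lid.
- seal_center (a point): Stone seal, loose, about 0.16 kg: block 34 x 34 mm, 48 mm high, with a ridge on top, 10 mm high, 12 mm wide, along the full width of its x axis. Point on its axis half-way up, 29 mm above the foot; z up, x downhill at the start. In the case, the rim is 25 mm above its foot; the collar hides it up to the top of the ridge.
- square: Wooden L-shaped stamping square, 12 mm high, fixed, with paper in its angle. Origin at the inner corner at felt level, z up. Inner face of the longer arm: plane x=0 (arm on the +x side, 16 mm thick, to y=-110 mm). Inner face of the shorter arm: plane y=0 (arm on the +y side, 16 mm thick, to x=-75 mm). The seal belongs in the -x, -y quarter, its centre 17 mm from each inner face.
- mat: Grey felt desk mat, fixed, 500 x 1100 x 3 mm, its top 3 mm above the desk (world z = 0.003); origin under its centre.
- ink: Black ink bottle, 54 mm across, 85 mm high, loose bystander; origin at its foot's centre.
- paste: White porcelain paste jar, 72 mm across, 36 mm high, loose bystander; origin at its foot's centre.
- weight: Brass bar paperweight, 24 x 150 x 18 mm (x, y, z), loose bystander; origin at the centre of its underside.
There are look-alikes about, which are no part of the job. Of the things like the square, leave any that is purple; of the rest the larger one is meant.

How it is judged:
On the way, in this order (a step that is already met when the one before it is completed fails the run):
1. the lid lies right way up on the felt, at rest, while the collar and the seal are still in the case (height (world z) of lid_center below 0.042 m and angle between lid_center's own z axis and vertical below 0.12 rad and linear speed of lid below 0.02 m/s and horizontal distance between each of collar_center, seal_center and case below 0.04 m), for 0.2 s.
2. the collar lies flat on the felt, at rest, while the seal is still in the case (height (world z) of collar_center below 0.033 m and (angle between collar_center's own z axis and vertical below 0.12 rad or angle between collar_center's own z axis and vertical above 3.02 rad) and linear speed of collar below 0.02 m/s and horizontal distance between seal_center and case below 0.04 m), for 0.2 s.
At the end, for the whole second after the job is handed in: Lid right way up and collar flat on the felt (7 degrees, 6 mm), neither touching the case; seal upright (3.5 degrees) on the paper in the square's inner corner, within 2 mm of both arms, ridge parallel to the longer arm within 4.6 degrees; all at rest (height (world z) of lid_center below 0.042 m and angle between lid_center's own z axis and vertical below 0.12 rad and contact force between each of lid, collar and case below 0.05 N and height (world z) of collar_center below 0.033 m and (angle between collar_center's own z axis and vertical below 0.12 rad or angle between collar_center's own z axis and vertical above 3.02 rad) and x of seal_center in the frame of square between -0.019 and -0.0155 m and y of seal_center in the frame of square between -0.019 and -0.0155 m and height (world z) of seal_center below 0.036 m and angle between seal_center's own z axis and vertical below 0.06 rad and angle between the x axis of seal_center and the y axis of square, either way round below 0.08 rad and linear speed of each of seal, lid, collar below 0.01 m/s).
It fails at once if the ink bottle is moved more than 20 mm (distance of ink from where it was at the start of the episode above 0.02 m).
It fails at once if the paste jar is moved more than 20 mm (distance of paste from where it was at the start of the episode above 0.02 m).
It fails at once if the paperweight is moved more than 20 mm (distance of weight from where it was at the start of the episode above 0.02 m).
It fails at once if the stone seal strikes or is pressed on the felt with more than 45 N (contact force between seal and mat above 45 N).
It also fails if it takes over 72 s, if anything falls off the work surface, if the arm or the gripper's body presses on something with over 40 N, if the wrist force passes 120 N, or if a joint passes its speed limit or range.

## Working session

There is one attempt and no reset: what is moved stays moved. The work goes in short steps, Python scripts to look and compute and a tool call to move; the robot and the scene stay as the last step left them, time stands still between calls to the robot, and variables do not carry over. Pictures are saved under pics/ and viewed, and the job is handed in when it is done.

Besides the shell and the picture viewer there is one more tool, called after "Request:" as name(argument=value, ...), one argument or row to a line, values as JSON. play_rows: Moves the arm, as the interface text tells. Its arguments: {"type":"object","properties":{"motion":{"type":"array","items":{"type":"array"}}},"required":["motion"]}

```bash
ls; mkdir -p pics; python3 - <<'E'
from plant import state,cams,workorder,nets
import cv2,numpy as np
print(state())
for n in("side","top"):
    im,d=cams.grab_frame(n); cv2.imwrite(f"pics/{n}0.png",im[:,:,::-1]); np.save(f"pics/{n}0.npy",d); print(n,cams.camera_info(n))
E
```

```text
pics
{'time': 0.0, 'joint_pos': array([-1.43099757e+00,  5.33484924e-02,  1.61433222e+00, -1.31660469e-05,
        1.47594810e+00, -1.18978945e-01]), 'joint_vel': array([ 7.98661754e-04, -1.22922308e-03, -2.86928728e-04,  8.22328702e-04,
       -9.51260787e-04,  2.56705867e-05]), 'joint_efforts': array([-5.10326718e-04, -3.93686235e+01, -3.70174706e+01, -1.32787613e-04,
        7.07163315e-03, -8.78180089e-06]), 'tool_pos': array([ 0.15985875, -0.60356336,  0.23004535]), 'tool_rot': array([ 0.55981696,  0.43180623,  0.56085207, -0.43080542]), 'contact_force': array([0.50042161, 1.33842619, 0.29799468]), 'ft_torque': array([ 0.02176831, -0.0261851 , -0.01226857]), 'gripper_width': 1.0021659162888439}
side {'K': array([[524.21662172,   0.        , 323.88152843],
       [  0.        , 524.21662172, 239.93111678],
       [  0.        ,   0.        ,   1.        ]]), 'rvec': array([ 0.83173983, -2.33806609,  1.30336   ]), 'tvec': array([0.47741804, 0.22353148, 0.92869432])}
top {'K': array([[440.2365447 ,   0.        , 319.63527776],
       [  0.        , 440.2365447 , 242.81321951],
       [  0.        ,   0.        ,   1.        ]]), 'rvec': array([ 2.0453624 , -2.16536161,  0.24550889]), 'tvec': array([0.07724174, 0.57816888, 0.99050771])}
```

View pics/side0.png

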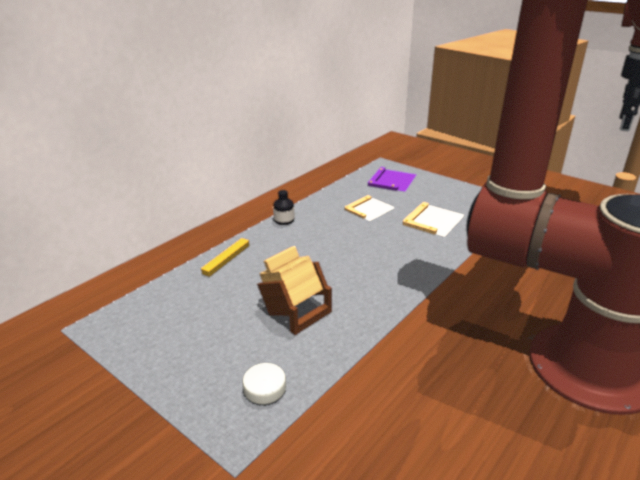

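View pics/top0.png

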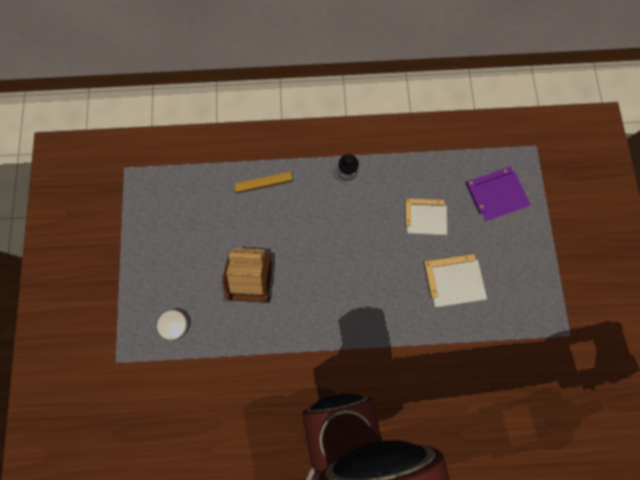

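```bash
cat > h.py <<'E'
import numpy as np,cv2
from plant import state,cams,workorder,nets
def P(info): 
    R,_=cv2.Rodrigues(np.array(info['rvec'])); return np.array(info['K']),R,np.array(info['tvec'])
def cloud(n,d):
    K,R,t=P(cams.camera_info(n)); v,u=np.mgrid[:480,:640]
    c=np.stack([(u-K[0,2])/K[0,0]*d,(v-K[1,2])/K[1,1]*d,d],-1)
    return (c-t)@R
def proj(n,X):
    i=cams.camera_info(n); p,_=cv2.projectPoints(np.atleast_2d(np.array(X,float)),np.array(i['rvec']),np.array(i['tvec']),np.array(i['K']),None); return p[:,0]
def crop(n,im,u0,u1,v0,v1,name,s=4):
    c=cv2.resize(im[v0:v1,u0:u1],None,fx=s,fy=s,interpolation=cv2.INTER_CUBIC); cv2.imwrite(f"pics/{name}.png",c[:,:,::-1])
E
python3 - <<'E'
from h import *
for n in("side","top"):
    im=cv2.imread(f"pics/{n}0.png")[:,:,::-1]
    if n=="side": crop(n,im,220,360,230,350,"s_case",5)
    else:
        crop(n,im,200,300,230,320,"t_case",7); crop(n,im,390,540,160,320,"t_sq",4)
    for t in["case","case_rim","lid_center","collar_center","square","ink","paste","weight"]:
        print(n,t,[(np.round(r['at'],4).tolist(),round(r['score'],2)) for r in nets.landmark_of(n,t)])
    print([(np.round(r['at'],4).tolist(),round(r['score'],2)) for r in nets.recognise(n,"square")])
print(state()['time'])
E
```

```text
side case [([0.5086, 0.222, 0.0043], 0.72)]
side case_rim [([0.5228, 0.2152, 0.0685], 0.65), ([0.5203, -0.2282, 0.0015], 0.36), ([0.4123, 0.4047, 0.0061], 0.16)]
side lid_center [([0.5346, 0.2141, 0.0979], 0.76)]
side collar_center []
side square [([0.518, -0.2313, 0.0022], 0.94), ([0.725, -0.3652, 0.0055], 0.81), ([0.6883, -0.1987, 0.0023], 0.76)]
side ink [([0.7865, -0.0388, 0.0064], 0.97), ([0.5807, 0.0025, 0.0001], 0.19)]
side paste [([0.4123, 0.4073, 0.0036], 0.72)]
side weight [([0.7657, 0.1797, 0.0064], 0.66)]
[([0.4845, -0.2768, 0.0045], 0.86), ([0.7007, -0.4236, 0.0056], 0.62), ([0.513, 0.2249, 0.1145], 0.48)]
top case [([0.5005, 0.2189, 0.0038], 0.69)]
top case_rim [([0.5184, 0.2172, 0.0696], 0.8)]
top lid_center [([0.5363, 0.2149, 0.09], 0.85), ([0.5038, 0.2213, 0.0034], 0.34)]
top collar_center []
top square [([0.5145, -0.2284, -0.0001], 0.69), ([0.7239, -0.3656, 0.006], 0.63)]
top ink []
top paste [([0.4092, 0.4104, -0.002], 0.62)]
top weight [([0.758, 0.1813, 0.0027], 0.69)]
[([0.4812, -0.2884, 0.0019], 0.9), ([0.7043, -0.4252, 0.0061], 0.59)]
1.0
```

```bash
python3 - <<'E'
from h import *
d=np.load("pics/side0.npy");c=cloud("side",d);print(d.min(),(d==0).mean())
d=np.load("pics/top0.npy");c2=cloud("top",d);print((d==0).mean())
for p in [(300,350),(300,200),(400,300)]: print(c2[p[1]-0,p[0]].round(4))
E
```

```text
0.0 0.00390625
0.004108072916666667
[0.3341 0.1056 0.0035]
[7.135e-01 8.780e-02 6.000e-04]
[ 0.4397 -0.1464  0.0044]
```

View pics/s_case.png

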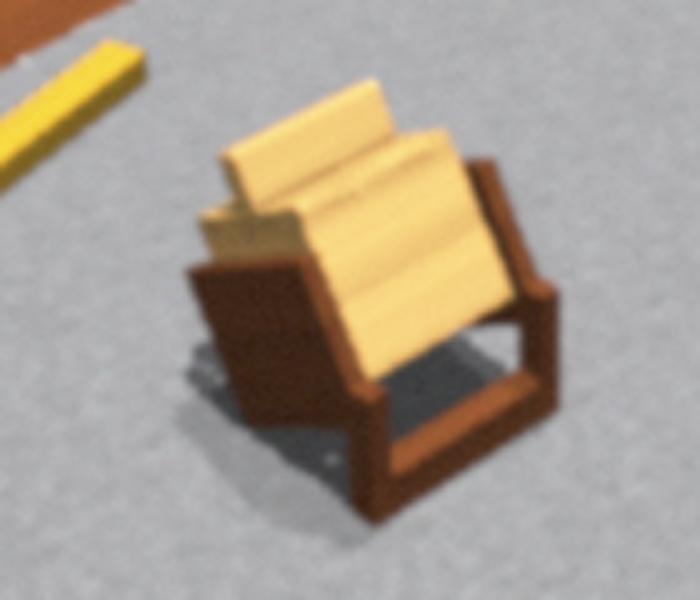

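View pics/t_case.png

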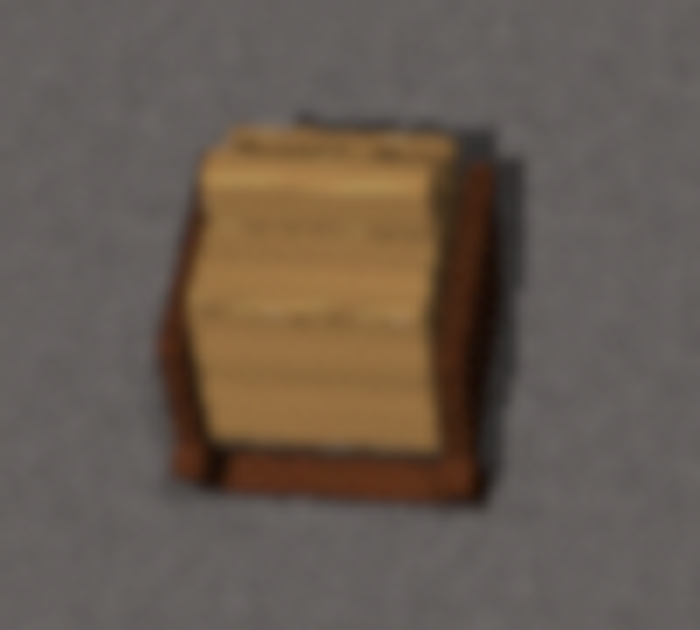

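View pics/t_sq.png

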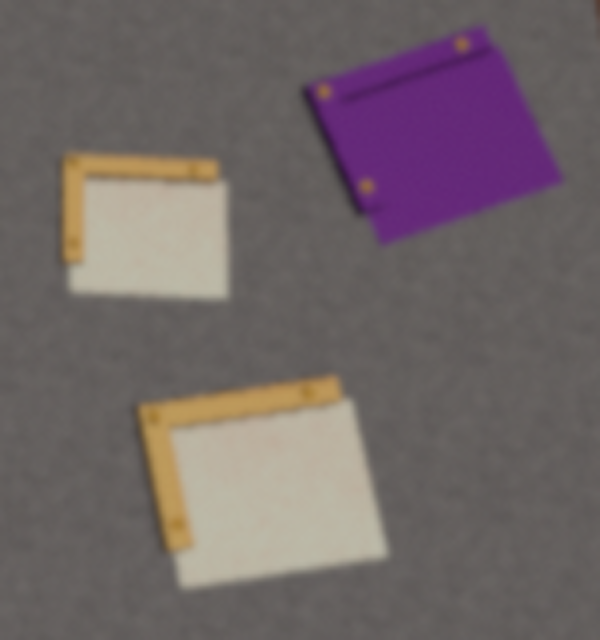

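```bash
cat > fit.py <<'E'
from h import *
from scipy.optimize import least_squares
def boxsdf(p,c,hs):
    q=np.abs(p-c)-hs
    return np.linalg.norm(np.maximum(q,0),axis=-1)+np.minimum(q.max(-1),0)
def Rcase(yaw,lean=np.pi/6):
    ca,sa=np.cos(yaw),np.sin(yaw); Rz=np.array([[ca,-sa,0],[sa,ca,0],[0,0,1]])
    cl,sl=np.cos(lean),np.sin(lean); Ry=np.array([[cl,0,sl],[0,1,0],[-sl,0,cl]])
    return Rz@Ry
E
python3 - <<'E'
from fit import *
from h import *
pts={}
dark={}
for n in("side","top"):
    im=cv2.imread(f"pics/{n}0.png");d=np.load(f"pics/{n}0.npy");c=cloud(n,d)
    hsv=cv2.cvtColor(im,cv2.COLOR_BGR2HSV)
    near=(np.hypot(c[...,0]-.52,c[...,1]-.216)<.11)&(c[...,2]>.012)&(d>0)
    print(n,near.sum(), np.percentile(hsv[near],[10,50,90],axis=0).round())
    # mat noise
    m=(np.hypot(c[...,0]-.4,c[...,1]-.1)<.06)&(d>0); print('mat z',c[m][:,2].mean(),c[m][:,2].std())
    v=hsv[...,2].astype(float)
    thr=150 if n=="side" else 95
    e=cv2.erode(near.astype(np.uint8),np.ones((3,3)))>0
    pts[n]=c[e&(v>thr)&near]; dark[n]=c[near&(v<=thr*.75)]
    print(len(pts[n]),len(dark[n]))
def sdf(x,p):
    q=(p-x[:3])@Rcase(x[3],x[4])   # frame of rim
    a=boxsdf(q,np.array([0,0,21e-3]),np.array([38,38,21])*1e-3)
    b=boxsdf(q,np.array([0,0,54e-3]),np.array([7,37,12])*1e-3)
    return np.minimum(a,b)
for sel in(["side"],["top"],["side","top"]):
    p=np.concatenate([pts[s] for s in sel])
    for fixl in (1,0):
        f=(lambda x:sdf(np.r_[x,np.pi/6],p)) if fixl else (lambda x:sdf(x,p))
        x0=[.521,.216,.069,-.15]+([] if fixl else [np.pi/6])
        r=least_squares(f,x0,loss='soft_l1',f_scale=.002,x_scale=[.01,.01,.01,.1]+([] if fixl else [.1]))
        print(sel,r.x.round(4),np.abs(f(r.x)).mean())
x=r.x
p=np.concatenate([dark["side"],dark["top"]]);q=(p-x[:3])@Rcase(x[3])
np.save("dark.npy",q)
for s in(1,-1):
    k=q[(q[:,1]*s>.038)&(q[:,1]*s<.055)]
    print('cheek',s,len(k),np.percentile(k,[1,5,50,95,99],axis=0).round(4).tolist())
E
```

```text
side 3802 [[ 10. 119.  61.]
 [ 17. 131. 155.]
 [ 22. 169. 247.]]
mat z 0.0032625865834647865 0.0012630213939191439
1768 1302
top 2304 [[ 10. 134.  60.]
 [ 16. 143. 137.]
 [ 17. 181. 155.]]
mat z 0.003090607229737016 0.0020517080738781265
1403 445
['side'] [ 0.5161  0.2196  0.0574 -0.1157] 0.006209527850821454
['side'] [ 0.5171  0.2195  0.0577 -0.1158  0.495 ] 0.006189612417147672
['top'] [ 0.5203  0.2189  0.0659 -0.111 ] 0.0028837154246192953
['top'] [ 0.5212  0.2189  0.0657 -0.1122  0.4951] 0.002853818793589975
['side', 'top'] [ 0.5193  0.2191  0.0633 -0.1116] 0.0053206826436523625
['side', 'top'] [ 0.5208  0.219   0.0634 -0.1115  0.4767] 0.005245856479018274
cheek 1 1045 [[-0.0514, 0.0389, -0.0708], [-0.0469, 0.04, -0.0621], [-0.0204, 0.0495, -0.013], [0.0337, 0.0511, 0.0243], [0.0391, 0.0516, 0.0275]]
cheek -1 574 [[-0.0516, -0.051, -0.0725], [-0.0477, -0.0508, -0.0639], [-0.0309, -0.0451, -0.0079], [0.032, -0.0387, 0.0292], [0.0385, -0.0383, 0.0343]]
```

```bash
cat > lidfit.py <<'E'
from fit import *
pts={}
for n in("side","top"):
    im=cv2.imread(f"pics/{n}0.png");d=np.load(f"pics/{n}0.npy");c=cloud(n,d)
    hsv=cv2.cvtColor(im,cv2.COLOR_BGR2HSV)
    near=(np.hypot(c[...,0]-.52,c[...,1]-.216)<.1)&(c[...,2]>.03)&(d>0)
    m=near&(hsv[...,0]>=13)&(hsv[...,0]<=26)&(hsv[...,1]>90)&(hsv[...,2]>(110 if n=="side" else 90))
    m=cv2.erode(m.astype(np.uint8),np.ones((3,3)))>0
    pts[n]=c[m]; print(n,m.sum(),c[m].min(0),c[m].max(0))
def sdf(x,p):
    q=(p-x[:3])@Rcase(x[3])
    a=boxsdf(q,np.array([0,0,21e-3]),np.array([38,38,21])*1e-3)
    b=boxsdf(q,np.array([0,0,54e-3]),np.array([7,37,12])*1e-3)
    return np.minimum(a,b)
X=[]
for sel in(["side"],["top"],["side","top"]):
    p=np.concatenate([pts[s] for s in sel])
    r=least_squares(lambda x:sdf(x,p),[.521,.216,.069,-.15],loss='soft_l1',f_scale=.001,x_scale=[.01,.01,.01,.1])
    print(sel,r.x.round(4),np.abs(sdf(r.x,p)).mean())
x=r.x
R=Rcase(x[3])
def wire(lo,hi):
    cs=np.array([[a,b,c] for a in(lo[0],hi[0]) for b in(lo[1],hi[1]) for c in(lo[2],hi[2])])
    E=[(i,j) for i in range(8) for j in range(i) if bin(i^j).count('1')==1]; return cs,E
for n,(u0,u1,v0,v1) in dict(side=(230,350,235,345),top=(205,295,230,320)).items():
    im=cv2.imread(f"pics/{n}0.png")[v0:v1,u0:u1];s=6
    im=cv2.resize(im,None,fx=s,fy=s,interpolation=cv2.INTER_CUBIC)
    for (lo,hi,col) in [((-.038,-.038,0),(.038,.038,.042),(0,0,255)),((-.007,-.037,.042),(.007,.037,.066),(0,255,0)),((-.038,.04,-.03),(.038,.05,.025),(255,0,0)),((-.038,-.05,-.03),(.038,-.04,.025),(255,0,0))]:
        cs,E=wire(lo,hi); w=cs@R.T+x[:3]; p=(proj(n,w)+.5-[u0,v0])*s
        for i,j in E: cv2.line(im,tuple(p[i].astype(int).tolist()),tuple(p[j].astype(int).tolist()),col,1)
    cv2.imwrite(f"pics/ov_{n}.png",im)
E
python3 lidfit.py
```

```text
side 1731 [0.46938705 0.18300144 0.04988901] [0.56703325 0.26243869 0.12651066]
top 1320 [0.47164234 0.17818298 0.06164813] [0.57336635 0.25741692 0.12942655]
['side'] [ 0.5173  0.2196  0.0592 -0.1206] 0.0035692815685744858
['top'] [ 0.5201  0.216   0.066  -0.11  ] 0.00284761314485382
['side', 'top'] [ 0.52    0.219   0.0643 -0.1153] 0.0036743661664219644
```

View pics/ov_side.png

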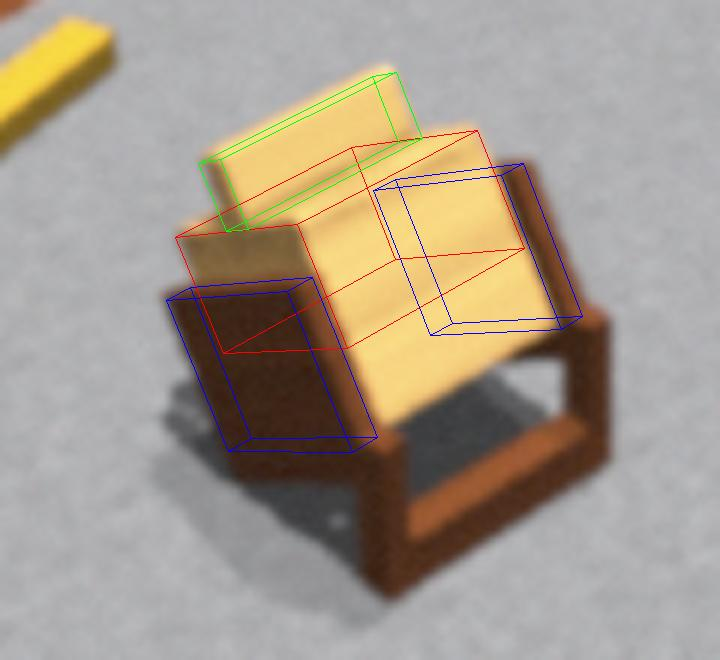

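View pics/ov_top.png

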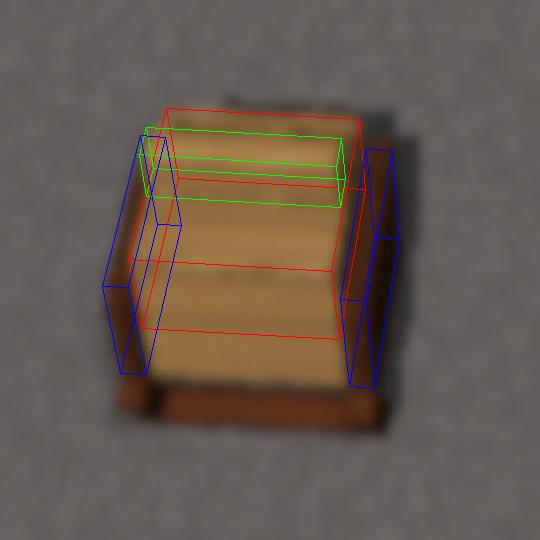

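```bash
sed -i 's/\[0,0,21e-3\]),np.array(\[38,38,21\])/[0,0,6e-3]),np.array([38,38,36])/' lidfit.py; python3 lidfit.py
```

```text
side 1731 [0.46938705 0.18300144 0.04988901] [0.56703325 0.26243869 0.12651066]
top 1320 [0.47164234 0.17818298 0.06164813] [0.57336635 0.25741692 0.12942655]
['side'] [ 0.5219  0.2187  0.067  -0.1102] 0.0011336230023533352
['top'] [ 0.5204  0.2157  0.0668 -0.1119] 0.0010232128611391174
['side', 'top'] [ 0.5214  0.2188  0.0667 -0.1133] 0.001134591470300862
```

View pics/ov_side.png

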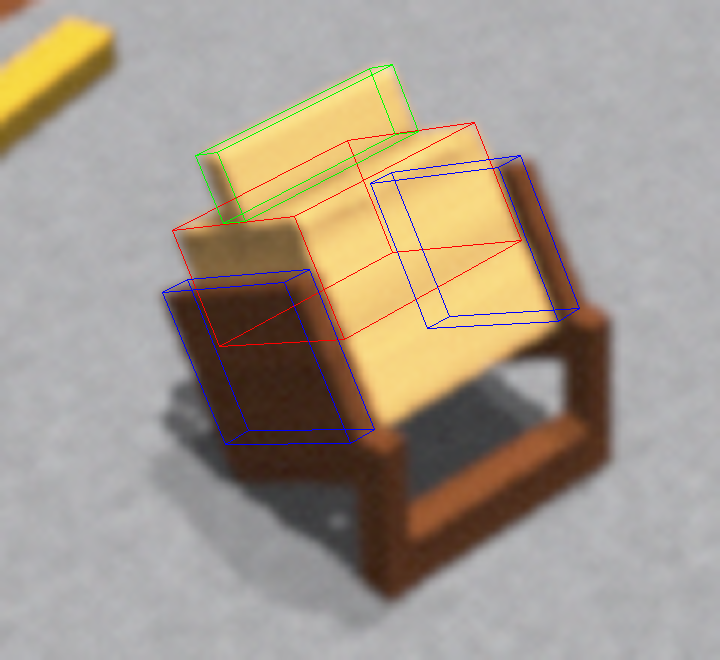

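View pics/ov_top.png

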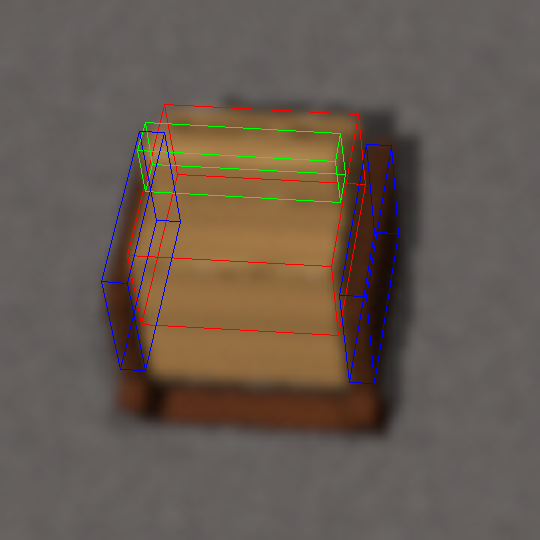

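```bash
python3 - <<'E'
from h import *
from scipy.spatial.transform import Rotation as R
s=state();w,x,y,z=s['tool_rot'];M=R.from_quat([x,y,z,w]).as_matrix();print(M.round(4));print('yaw of tool z',np.arctan2(M[1,2],M[0,2]))
E
cat > sq.py <<'E'
from fit import *
# square fit: wood-mask edges
for n in("side","top"):
    im=cv2.imread(f"pics/{n}0.png");d=np.load(f"pics/{n}0.npy");c=cloud(n,d);hsv=cv2.cvtColor(im,cv2.COLOR_BGR2HSV)
    near=(np.hypot(c[...,0]-.49,c[...,1]+.27)<.12)&(d>0)
    wood=near&(hsv[...,0]>=10)&(hsv[...,0]<=26)&(hsv[...,1]>85)
    paper=near&(hsv[...,1]<60)&(hsv[...,2]>(140 if n=="top" else 190))
    print(n,wood.sum(),paper.sum(),np.median(c[wood],0).round(4),np.median(c[paper],0).round(4),np.percentile(c[wood][:,2],[5,25,50,75,95]).round(4))
    np.save(f"pics/wood_{n}.npy",wood)
E
python3 sq.py
```

```text
[[ 0.      0.9667  0.2559]
 [-0.      0.2559 -0.9667]
 [-1.      0.      0.    ]]
yaw of tool z -1.3119880673174877
side 326 950 [ 0.5172 -0.2245  0.014 ] [ 0.4732 -0.2962  0.0042] [0.0052 0.0097 0.014  0.0157 0.0172]
top 591 1936 [ 0.5237 -0.2371  0.0154] [ 0.4728 -0.2954  0.0041] [0.0075 0.0136 0.0154 0.0169 0.019 ]
```

```bash
cat > sqfit.py <<'E'
from fit import *
from scipy.optimize import minimize
def arms(p,z0=.003,z1=.015):
    x,y,a=p;R=np.array([[np.cos(a),-np.sin(a)],[np.sin(a),np.cos(a)]])
    out=[]
    for lo,hi in(((0,-.11),(.016,.016)),((-.075,0),(.016,.016))):
        q=np.array([[i,j] for i in(lo[0],hi[0]) for j in(lo[1],hi[1])])@R.T+[x,y]
        out.append(np.vstack([np.c_[q,np.full(4,z)] for z in(z0,z1)]))
    return out
S=8
def render(n,p,win):
    u0,u1,v0,v1=win;m=np.zeros(((v1-v0)*S,(u1-u0)*S),np.uint8)
    for b in arms(p):
        q=(proj(n,b)+.5-[u0,v0])*S; cv2.fillConvexPoly(m,cv2.convexHull(q.astype(np.float32)).astype(np.int32),1)
    return cv2.resize(m.astype(np.float32),None,fx=1/S,fy=1/S,interpolation=cv2.INTER_AREA)
W={}
for n in("side","top"):
    w=np.load(f"pics/wood_{n}.npy");k=cv2.connectedComponentsWithStats(w.astype(np.uint8))
    i=1+k[2][1:,4].argmax();w=k[1]==i;l,t,ww,hh,_=k[2][i];W[n]=(w,(l-8,l+ww+8,t-8,t+hh+8))
def cost(p,ns):
    c=0
    for n in ns:
        w,win=W[n];c+=np.abs(cv2.GaussianBlur(render(n,p,win),(0,0),.8)-cv2.GaussianBlur(w[win[2]:win[3],win[0]:win[1]].astype(np.float32),(0,0),.8)).sum()/w.sum()
    return c
for ns in(["side"],["top"],["side","top"]):
    best=None
    for a in(.1,.2):
        r=minimize(cost,[.516,-.23,a],args=(ns,),method='Nelder-Mead',options=dict(initial_simplex=np.array([[.516,-.23,a],[.526,-.23,a],[.516,-.22,a],[.516,-.23,a+.1]]),maxiter=300))
        if best is None or r.fun<best.fun: best=r
    print(ns,best.x.round(4),round(best.fun,3))
p=best.x
for n in("side","top"):
    w,win=W[n];u0,u1,v0,v1=win;s=8
    im=cv2.resize(cv2.imread(f"pics/{n}0.png")[v0:v1,u0:u1],None,fx=s,fy=s,interpolation=cv2.INTER_CUBIC)
    for b in arms(p):
        q=((proj(n,b[4:])+.5-[u0,v0])*s).astype(int)[[0,1,3,2]];cv2.polylines(im,[q],True,(0,0,255),1)
    cv2.imwrite(f"pics/sq_{n}.png",im)
E
python3 sqfit.py
```

```text
['side'] [ 0.5179 -0.2313  0.1184] 0.339
['top'] [ 0.5183 -0.2314  0.0949] 0.057
['side', 'top'] [ 0.5178 -0.2312  0.0984] 0.41
```

Request:
play_rows(
  motion=[
    [-1,[0.05,0.03,0.02],0.14],
    [-1,[0.1,0.06,0.02],0.29],
    [-1,[0.15,0.1,0.02],0.43],
    [-1,[0.2,0.15,0.02],0.57],
    [-1,[0.24,0.2,0.02],0.71],
  ],
)

```text
time: 1.5
tool_pos: [0.3556, -0.4525, 0.2514]
tool_rot: [0.676, 0.208, 0.676, -0.208]
contact_force: [0.2, -0.6, -0.2]
gripper_width: 1.003
```

Request:
play_rows(
  motion=[
    [-1,[0.05,0.05,0],0.14],
    [-1,[0.08,0.1,0],0.28],
    [-1,[0.1,0.15,0],0.42],
    [-1,[0.12,0.2,0],0.56],
    [-1,[0.14,0.25,0],0.7],
  ],
)

```text
time: 2.0
tool_pos: [0.4797, -0.2384, 0.2514]
tool_rot: [0.706, -0.037, 0.706, 0.037]
contact_force: [0.2, -0.8, -0.3]
gripper_width: 0.999
```

Request:
play_rows(
  motion=[
    [-1,[0.02,0.05,0],0.14],
    [-1,[0.03,0.1,0],0.28],
    [-1,[0.04,0.15,0],0.42],
    [-1,[0.05,0.2,0],0.56],
    [-1,[0.05,0.25,0],0.7],
  ],
)

```text
time: 2.5
tool_pos: [0.5293, 0.0051, 0.2514]
tool_rot: [0.651, -0.277, 0.65, 0.276]
contact_force: [0.2, 1.3, -0.1]
gripper_width: 1.002
```

Request:
play_rows(
  motion=[
    [-1,[0,0.04,0],0.14],
    [-1,[0,0.08,0],0.28],
    [-1,[0,0.12,0],0.42],
    [-1,[0,0.14,0],0.5],
  ],
)

```text
time: 2.9
tool_pos: [0.5285, 0.1459, 0.2513]
tool_rot: [0.562, -0.429, 0.562, 0.429]
contact_force: [0.4, -0.5, -0.7]
gripper_width: 0.995
```

```bash
cat > pose.py <<'E'
from h import *
from scipy.spatial.transform import Rotation as R
s=state();w,x,y,z=s['tool_rot'];M=R.from_quat([x,y,z,w]).as_matrix()
print('t',s['time'],'pos',s['tool_pos'].round(4),'yaw',np.arctan2(M[1,2],M[0,2]).round(4),'F',s['contact_force'].round(2),'w',round(s['gripper_width'],3),'q',s['joint_pos'].round(2))
E
python3 pose.py
```

```text
t 2.9 pos [0.5285 0.1459 0.2513] yaw 1.305 F [ 0.44 -0.5  -0.73] w 0.995 q [ 0.13 -0.14  1.77  0.    1.52 -1.17]
```

Request:
play_rows(
  motion=[
    [-1,[0.011,0.034,0],0.08],
    [-1,[0.0215,0.068,0],0.154],
    [-1,[0.0215,0.068,-0.05],0.154],
    [-1,[0.0215,0.068,-0.09],0.154],
    [-1,[0.0215,0.068,-0.09],0.154],
  ],
)

```text
time: 3.4
tool_pos: [0.5458, 0.2103, 0.1538]
tool_rot: [0.524, -0.467, 0.533, 0.472]
contact_force: [-0.4, 0.2, -0.2]
gripper_width: 0.999
```

```bash
python3 pose.py; python3 - <<'E'
from h import *
for n,w in dict(side=(220,360,220,340),top=(190,310,220,320)).items():
    im,d=cams.grab_frame(n); crop(n,im,*w,n+"1",5); np.save(f"pics/{n}1.npy",d)
E
```

```text
t 3.4 pos [0.5458 0.2103 0.1538] yaw 1.4526 F [-0.39  0.24 -0.2 ] w 0.999 q [ 0.24  0.03  1.77 -0.    1.36 -1.21]
```

View pics/side1.png

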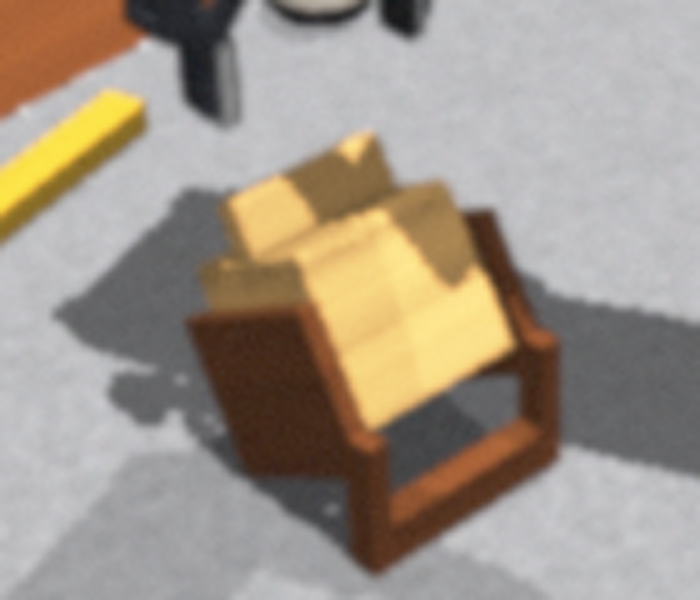

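View pics/top1.png

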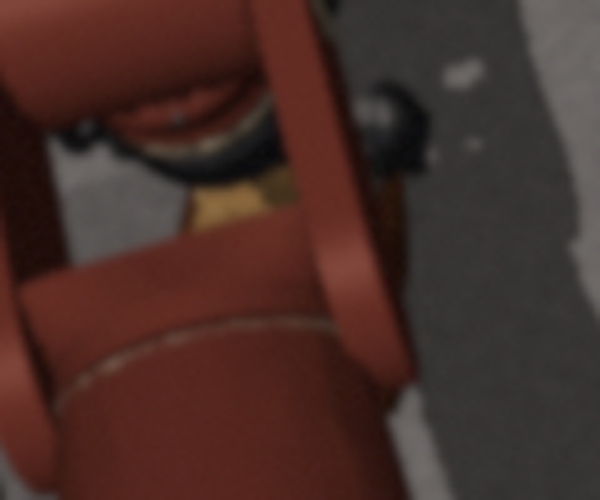

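```bash
python3 pose.py; python3 - <<'E'
from pose import *
print(M.round(3))
E
```

```text
t 3.5 pos [0.5501 0.211  0.1612] yaw 1.452 F [ 0.81 -0.2   0.13] w 1.003 q [ 0.24  0.02  1.76  0.    1.36 -1.21]
t 3.5 pos [0.5501 0.211  0.1612] yaw 1.452 F [ 0.81 -0.2   0.13] w 1.003 q [ 0.24  0.02  1.76  0.    1.36 -1.21]
[[-0.001 -0.993  0.119]
 [-0.     0.119  0.993]
 [-1.     0.001 -0.   ]]
```

Request:
play_rows(
  motion=[
    [-1,[0,0.003,-0.02],0.007],
    [-1,[0,0.003,-0.04],0.007],
    [-1,[0,0.003,-0.055],0.007],
    [-1,[0,0.003,-0.062],0.007],
    [-1,[0,0.003,-0.062],0.007],
  ],
)

```text
time: 4.0
tool_pos: [0.5506, 0.2139, 0.0995]
tool_rot: [0.527, -0.471, 0.527, 0.471]
contact_force: [-0.4, -0.2, 0.1]
gripper_width: 0.999
```

```bash
python3 pose.py; python3 - <<'E'
from h import *
for n,w in dict(side=(220,360,220,340)).items():
    im,d=cams.grab_frame(n); crop(n,im,*w,n+"2",5)
E
```

```text
t 4.0 pos [0.5506 0.2139 0.0995] yaw 1.4587 F [-0.36 -0.19  0.07] w 0.999 q [ 0.24  0.09  1.8  -0.    1.25 -1.21]
```

View pics/side2.png

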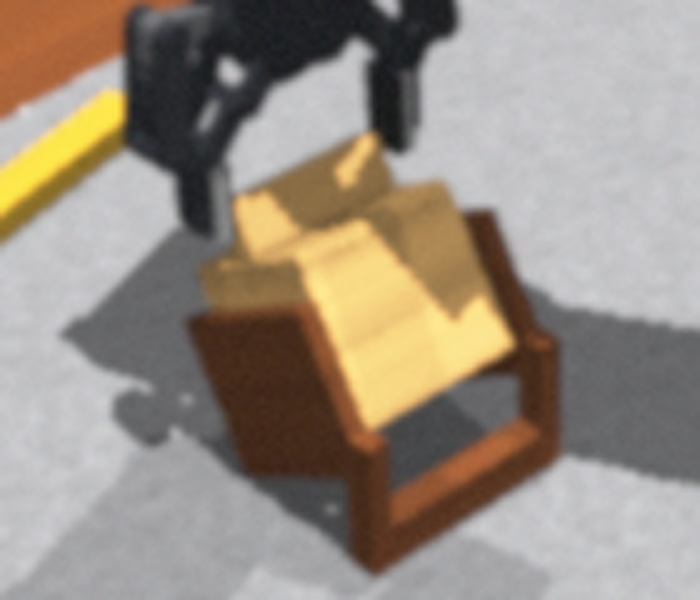

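Request:
play_rows(
  motion=[
    [1,[0,0,0],0],
    [1,[0,0,0],0],
    [1,[0,0,0],0],
    [1,[0,0,0],0],
    [1,[0,0,0],0],
  ],
)

```text
time: 4.55
tool_pos: [0.552, 0.2143, 0.1011]
tool_rot: [0.528, -0.472, 0.526, 0.471]
contact_force: [3.0, 0.3, 6.1]
gripper_width: 0.845
```

Request:
play_rows(
  motion=[
    [1,[0,0,0],0],
    [1,[0.003,-0.0003,0.005],0],
    [1,[0.006,-0.0007,0.01],0],
    [1,[0.01,-0.0011,0.0173],0],
    [1,[0.01,-0.0011,0.0173],0],
  ],
)

```text
time: 5.05
tool_pos: [0.5613, 0.2129, 0.1174]
tool_rot: [0.528, -0.472, 0.527, 0.471]
contact_force: [-0.5, 0.6, -1.8]
gripper_width: 0.845
```

```bash
python3 pose.py; python3 - <<'E'
from h import *
for n,w in dict(side=(220,360,220,340)).items():
    im,d=cams.grab_frame(n); crop(n,im,*w,n+"3",5)
E
```

```text
t 5.05 pos [0.5613 0.2129 0.1174] yaw 1.4588 F [-0.46  0.61 -1.83] w 0.845 q [ 0.24  0.09  1.77 -0.    1.28 -1.22]
```

View pics/side3.png

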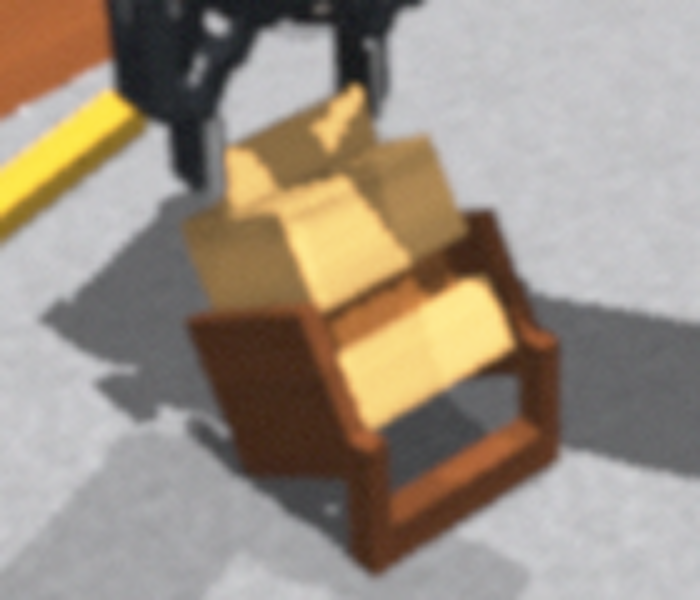

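Request:
play_rows(
  motion=[
    [1,[0.005,-0.0006,0.0087],0],
    [1,[0.0125,-0.0014,0.0217],0],
    [1,[0.02,-0.0023,0.0346],0],
    [1,[0.025,-0.0028,0.0433],0],
    [1,[0.025,-0.0028,0.06],0],
  ],
)

```text
time: 5.6
tool_pos: [0.5857, 0.2098, 0.1769]
tool_rot: [0.527, -0.471, 0.528, 0.471]
contact_force: [-0.3, 0.2, -2.9]
gripper_width: 0.845
```

```bash
python3 pose.py; python3 - <<'E'
from h import *
for n,w in dict(side=(220,360,220,340)).items():
    im,d=cams.grab_frame(n); crop(n,im,*w,n+"4",5)
E
```

```text
t 5.6 pos [0.5857 0.2098 0.1769] yaw 1.4585 F [-0.3   0.24 -2.88] w 0.845 q [ 0.22  0.09  1.67 -0.    1.39 -1.23]
```

View pics/side4.png

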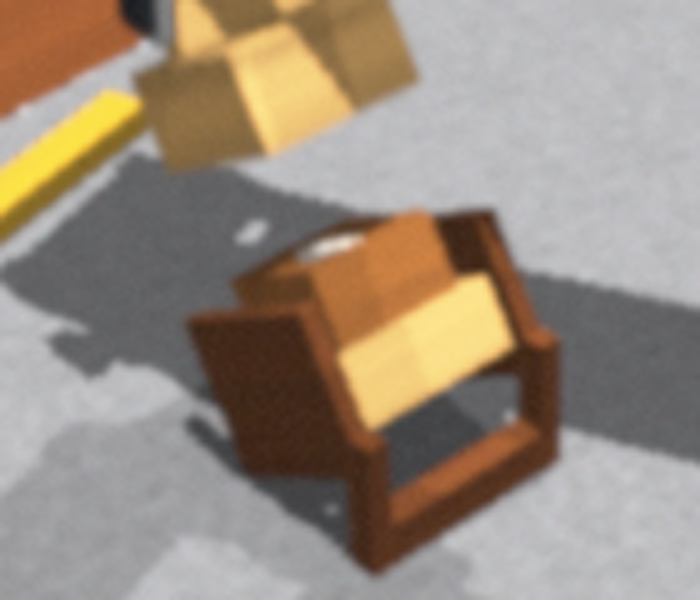

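Request:
play_rows(
  motion=[
    [1,[0,-0.04,0],0],
    [1,[0,-0.08,0],0],
    [1,[0,-0.12,0],0],
    [1,[0,-0.16,0],0],
    [1,[0,-0.17,-0.03],0],
  ],
)

```text
time: 6.15
tool_pos: [0.5891, 0.0366, 0.1524]
tool_rot: [0.53, -0.474, 0.525, 0.467]
contact_force: [1.1, 1.0, -1.5]
gripper_width: 0.848
```

Request:
play_rows(
  motion=[
    [1,[0,0,-0.03],0],
    [1,[0,0,-0.055],0],
    [1,[0,0,-0.07],0],
    [1,[0,0,-0.08],0],
    [1,[0,0,-0.083],0],
  ],
)

```text
time: 6.65
tool_pos: [0.5851, 0.0404, 0.063]
tool_rot: [0.527, -0.471, 0.527, 0.472]
contact_force: [0.7, 0.2, -2.8]
gripper_width: 0.849
```

```bash
python3 pose.py; python3 - <<'E'
from h import *
for n,w in dict(side=(240,380,180,300)).items():
    im,d=cams.grab_frame(n); crop(n,im,*w,n+"5",5)
E
```

```text
t 6.65 pos [0.5851 0.0404 0.063 ] yaw 1.4594 F [ 0.7   0.2  -2.83] w 0.849 q [-0.06  0.13  1.83 -0.    1.19 -1.52]
```

View pics/side5.png

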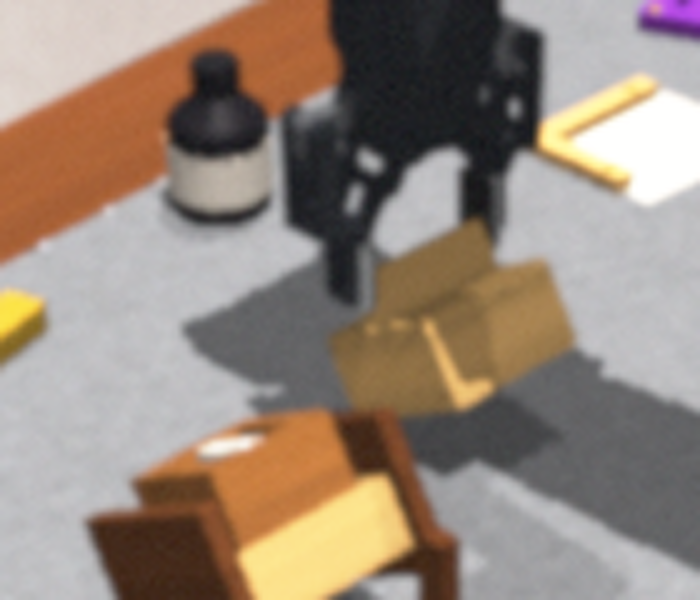

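Request:
play_rows(
  motion=[
    [1,[0,0,-0.004],0],
    [1,[0,0,-0.007],0],
    [1,[-0.002,0,-0.009],0],
    [1,[-0.004,0,-0.01],0],
    [1,[-0.006,0,-0.011],0],
  ],
)

```text
time: 7.2
tool_pos: [0.5837, 0.0403, 0.0566]
tool_rot: [0.53, -0.474, 0.524, 0.469]
contact_force: [2.9, 1.3, 7.6]
gripper_width: 0.846
```

Request:
play_rows(
  motion=[
    [1,[-0.004,0,-0.002],0],
    [1,[-0.008,0,-0.003],0],
    [1,[-0.012,0,-0.003],0],
    [1,[-0.016,0,-0.003],0],
    [1,[-0.016,0,-0.003],0],
  ],
)

```text
time: 7.7
tool_pos: [0.5705, 0.0398, 0.0562]
tool_rot: [0.532, -0.476, 0.523, 0.467]
contact_force: [5.6, -0.4, 10.7]
gripper_width: 0.845
```

```bash
python3 pose.py; python3 - <<'E'
from h import *
for n,w in dict(side=(240,380,180,300)).items():
    im,d=cams.grab_frame(n); crop(n,im,*w,n+"6",5)
E
```

```text
t 7.7 pos [0.5705 0.0398 0.0562] yaw 1.4591 F [ 5.56 -0.37 10.72] w 0.845 q [-0.06  0.09  1.88  0.    1.15 -1.52]
```

View pics/side6.png

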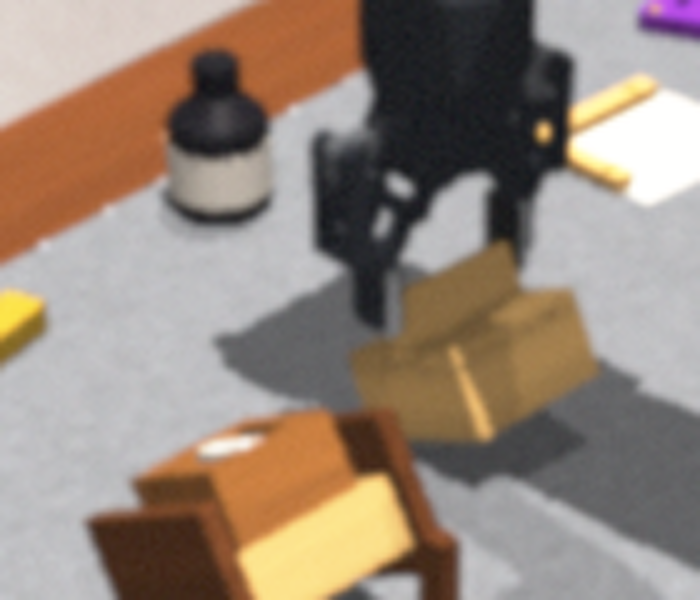

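Request:
play_rows(
  motion=[
    [-0.6,[0,0,0],0],
    [-0.66,[0,0,0],0],
    [-0.68,[0,0,0],0],
    [-0.69,[0,0,0],0],
    [-0.7,[0,0,0],0],
  ],
)

```text
time: 8.25
tool_pos: [0.5705, 0.0398, 0.0561]
tool_rot: [0.531, -0.475, 0.523, 0.467]
contact_force: [3.7, 0.2, 10.7]
gripper_width: 0.852
```

```bash
python3 pose.py; python3 - <<'E'
from h import *
for n,w in dict(side=(240,380,180,300)).items():
    im,d=cams.grab_frame(n); crop(n,im,*w,n+"7",5)
E
```

```text
t 8.25 pos [0.5705 0.0398 0.0561] yaw 1.4589 F [ 3.69  0.18 10.7 ] w 0.852 q [-0.06  0.09  1.88  0.    1.15 -1.52]
```

View pics/side7.png

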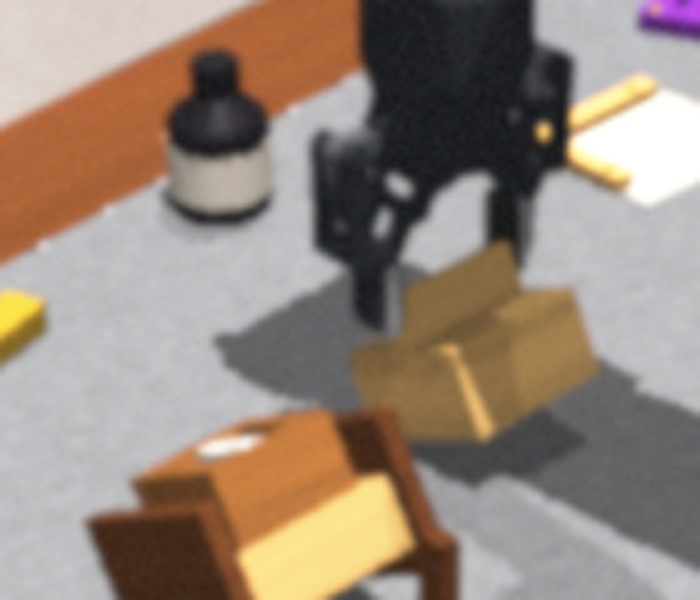

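Request:
play_rows(
  motion=[
    [-0.71,[0,0,0],0],
    [-0.72,[0,0,0],0],
    [-0.73,[0,0,0],0],
    [-0.74,[0,0,0],0],
    [-0.76,[0,0,0],0],
  ],
)

```text
time: 8.8
tool_pos: [0.5638, 0.0402, 0.0501]
tool_rot: [0.527, -0.472, 0.527, 0.471]
contact_force: [0.2, 0.2, -0.8]
gripper_width: 0.878
```

Request:
play_rows(
  motion=[
    [-0.9,[0,0,0],0],
    [-1,[0,0,0],0],
    [-1,[0,0,0.01],0],
    [-1,[0,0,0.05],0],
    [-1,[0,0,0.1],0],
  ],
)

```text
time: 9.3
tool_pos: [0.5612, 0.0403, 0.1481]
tool_rot: [0.526, -0.47, 0.529, 0.473]
contact_force: [1.1, 0.1, 0.3]
gripper_width: 0.999
```

```bash
python3 pose.py; python3 - <<'E'
from h import *
for n,w in dict(side=(240,380,180,300)).items():
    im,d=cams.grab_frame(n); crop(n,im,*w,n+"8",5);np.save("pics/side8.npy",d); cv2.imwrite("pics/side8f.png",im[:,:,::-1])
E
```

```text
t 9.3 pos [0.5612 0.0403 0.1481] yaw 1.4589 F [1.11 0.09 0.27] w 0.999 q [-0.06 -0.03  1.83 -0.    1.34 -1.52]
```

View pics/side8.png

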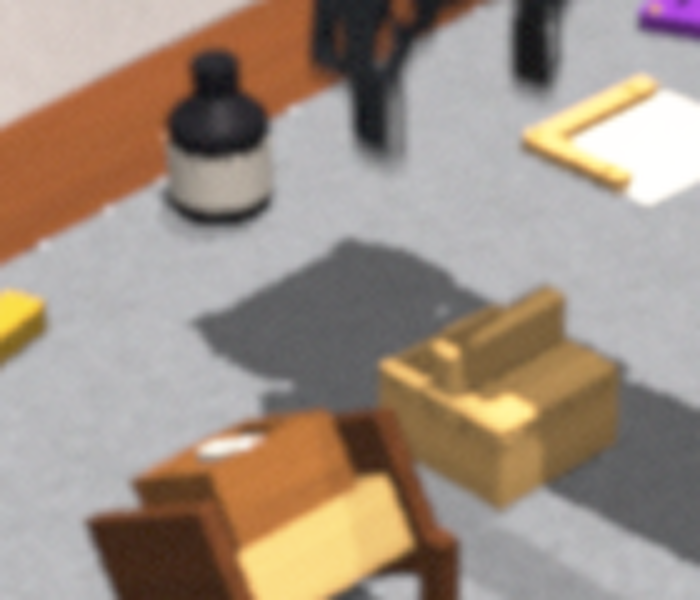

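```bash
python3 - <<'E'
from h import *
for n,w in dict(side=(240,340,250,340),top=(200,300,225,315)).items():
    im,d=cams.grab_frame(n); crop(n,im,*w,n+"9",7);np.save(f"pics/{n}9.npy",d); cv2.imwrite(f"pics/{n}9f.png",im[:,:,::-1])
    for t in["case_rim","collar_center","seal_center","lid_center"]:
        print(n,t,[(np.round(r['at'],4).tolist(),round(r['score'],2)) for r in nets.landmark_of(n,t)][:3])
E
```

```text
side case_rim [([0.5238, 0.2188, 0.067], 0.86)]
side collar_center [([0.5244, 0.2221, 0.0706], 0.58)]
side seal_center [([0.5203, 0.2169, 0.0712], 0.61)]
side lid_center [([0.5359, 0.045, 0.04], 0.75)]
top case_rim [([0.5172, 0.2157, 0.0703], 0.71)]
top collar_center [([0.5234, 0.2174, 0.0764], 0.77), ([0.7584, 0.1822, 0.0022], 0.64)]
top seal_center [([0.5246, 0.2219, 0.0713], 0.65)]
top lid_center [([0.5356, 0.04, 0.031], 0.67)]
```

View pics/side9.png

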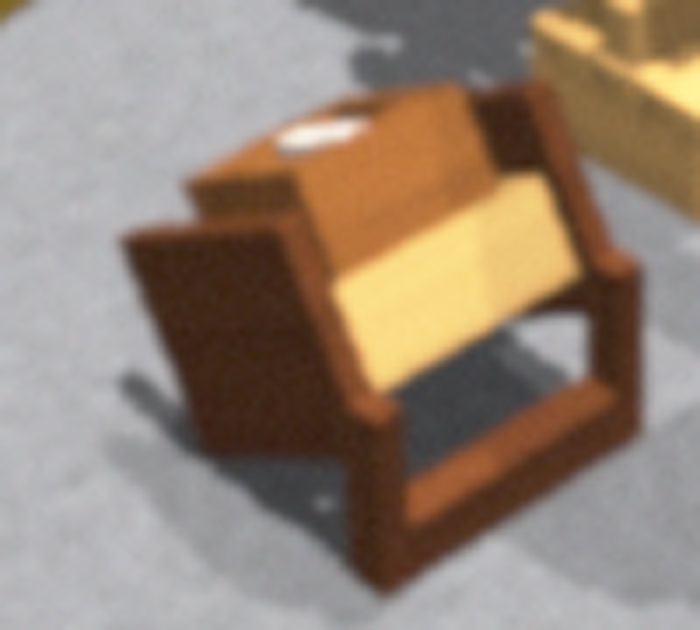

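View pics/top9.png

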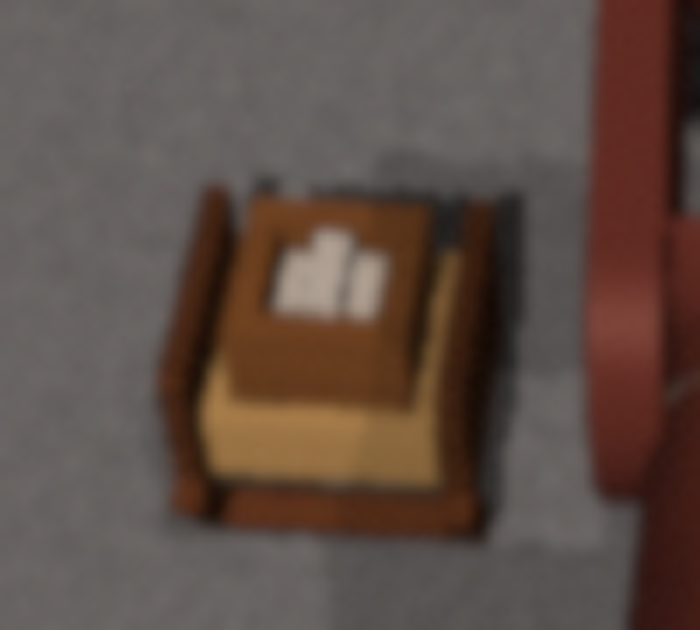

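Request:
play_rows(
  motion=[
    [-0.56,[-0.005,0.04,0.01],0],
    [-0.56,[-0.01,0.08,0.01],0],
    [-0.56,[-0.015,0.12,0.01],0],
    [-0.56,[-0.02,0.16,0.005],0],
    [-0.56,[-0.021,0.1746,0],0],
  ],
)

```text
time: 10.35
tool_pos: [0.5414, 0.2176, 0.1489]
tool_rot: [0.526, -0.472, 0.526, 0.472]
contact_force: [0.2, -0.1, -1.5]
gripper_width: 0.784
```

Request:
play_rows(
  motion=[
    [-0.56,[0,0,-0.015],0],
    [-0.56,[0,0,-0.03],0],
    [-0.56,[0,0,-0.03],0],
  ],
)

```text
time: 10.65
tool_pos: [0.5402, 0.2127, 0.1151]
tool_rot: [0.525, -0.47, 0.53, 0.472]
contact_force: [-0.3, -0.4, -0.4]
gripper_width: 0.78
```

```bash
python3 pose.py
```

```text
t 10.65 pos [0.5402 0.2127 0.1151] yaw 1.4574 F [-0.28 -0.41 -0.42] w 0.78 q [ 0.25  0.05  1.81 -0.    1.28 -1.21]
```

Request:
play_rows(
  motion=[
    [-0.56,[0,0.0022,-0.01],0.002],
    [-0.56,[0,0.0022,-0.02],0.002],
    [-0.56,[0,0.0022,-0.025],0.002],
    [-0.56,[0,0.0022,-0.025],0.002],
  ],
)

```text
time: 11.05
tool_pos: [0.5418, 0.2165, 0.0932]
tool_rot: [0.526, -0.471, 0.527, 0.472]
contact_force: [-1.5, -0.2, 0.4]
gripper_width: 0.781
```

```bash
python3 pose.py;python3 - <<'E'
from h import *
for n,w in dict(side=(240,340,230,320)).items():
    im,d=cams.grab_frame(n); crop(n,im,*w,n+"10",7)
E
```

```text
t 11.05 pos [0.5418 0.2165 0.0932] yaw 1.4606 F [-1.49 -0.21  0.45] w 0.781 q [ 0.25  0.08  1.82 -0.    1.24 -1.21]
```

View pics/side10.png

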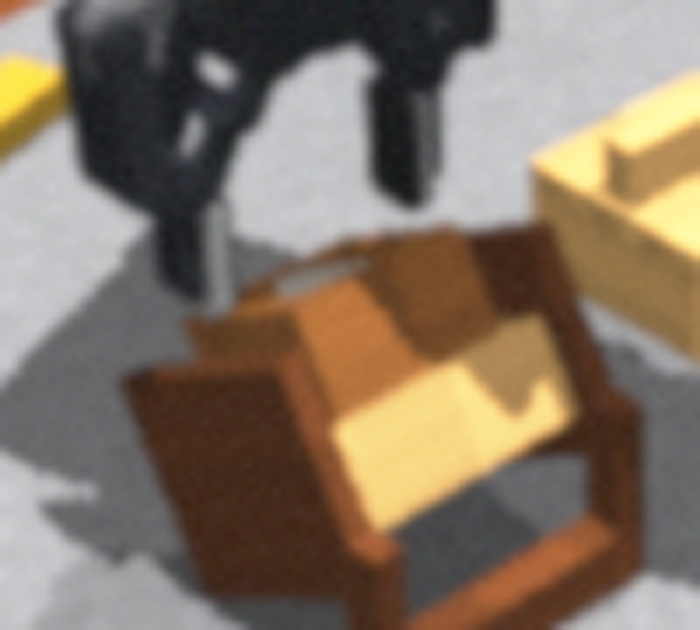

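Request:
play_rows(
  motion=[
    [-0.56,[-0.001,-0.001,-0.002],0],
    [-0.56,[-0.001,-0.001,-0.003],0],
    [-0.56,[-0.001,-0.001,-0.004],0],
    [-0.56,[-0.001,-0.001,-0.005],0],
    [-0.56,[-0.001,-0.001,-0.005],0],
  ],
)

```text
time: 11.6
tool_pos: [0.5413, 0.216, 0.0894]
tool_rot: [0.527, -0.472, 0.527, 0.472]
contact_force: [0.2, 0.1, 0.4]
gripper_width: 0.778
```

```bash
python3 pose.py
```

```text
t 11.6 pos [0.5413 0.216  0.0894] yaw 1.4611 F [0.18 0.06 0.37] w 0.778 q [ 0.25  0.08  1.83 -0.    1.23 -1.21]
```

Request:
play_rows(
  motion=[
    [-0.56,[-0.001,-0.001,-0.001],0],
    [-0.56,[-0.001,-0.001,-0.002],0],
    [-0.56,[-0.001,-0.001,-0.003],0],
    [-0.56,[-0.001,-0.001,-0.003],0],
  ],
)

```text
time: 12.0
tool_pos: [0.5402, 0.2149, 0.0863]
tool_rot: [0.527, -0.472, 0.527, 0.472]
contact_force: [0.4, -0.0, -0.6]
gripper_width: 0.78
```

Request:
play_rows(
  motion=[
    [-0.56,[0,0,-0.001],0],
    [-0.56,[0,0,-0.001],0],
    [-0.56,[0,0,-0.002],0],
    [-0.56,[0,0,-0.002],0],
  ],
)

```text
time: 12.4
tool_pos: [0.5403, 0.2149, 0.0843]
tool_rot: [0.527, -0.472, 0.527, 0.472]
contact_force: [0.6, -0.8, -1.2]
gripper_width: 0.784
```

Request:
play_rows(
  motion=[
    [-0.56,[0,0,-0.001],0],
    [-0.56,[0,0,-0.0015],0],
    [-0.56,[0,0,-0.002],0],
    [-0.56,[0,0,-0.002],0],
  ],
)

```text
time: 12.8
tool_pos: [0.5403, 0.2149, 0.0823]
tool_rot: [0.527, -0.472, 0.527, 0.472]
contact_force: [-0.2, 0.1, -0.4]
gripper_width: 0.779
```

```bash
python3 pose.py;python3 - <<'E'
from h import *
for n,w in dict(side=(240,340,230,320)).items():
    im,d=cams.grab_frame(n); crop(n,im,*w,n+"11",7)
E
```

```text
t 12.8 pos [0.5403 0.2149 0.0823] yaw 1.4611 F [-0.19  0.07 -0.36] w 0.779 q [ 0.25  0.09  1.84 -0.    1.22 -1.21]
```

View pics/side11.png

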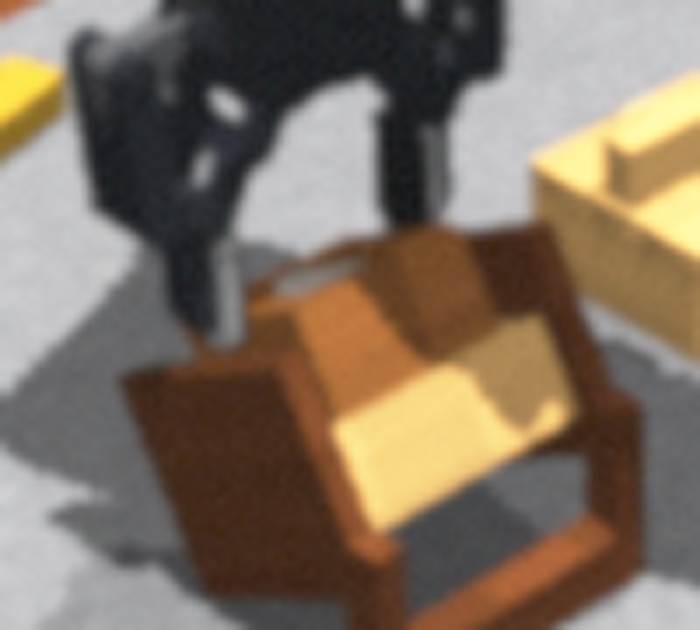

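Request:
play_rows(
  motion=[
    [-0.56,[0,0,-0.001],0],
    [-0.56,[0,0,-0.002],0],
    [-0.56,[0,0,-0.003],0],
    [-0.56,[0,0,-0.004],0],
    [-0.56,[0,0,-0.004],0],
  ],
)

```text
time: 13.35
tool_pos: [0.5413, 0.215, 0.0798]
tool_rot: [0.527, -0.472, 0.526, 0.471]
contact_force: [-1.2, -0.4, 5.6]
gripper_width: 0.778
```

Request:
play_rows(
  motion=[
    [-0.56,[0,0,0.004],0],
    [-0.56,[0,0,0.004],0],
    [1,[0,0,0.004],0],
    [1,[0,0,0.004],0],
    [1,[0,0,0.004],0],
  ],
)

```text
time: 13.85
tool_pos: [0.5406, 0.2154, 0.0831]
tool_rot: [0.527, -0.472, 0.526, 0.472]
contact_force: [-0.4, 0.8, 5.2]
gripper_width: 0.676
```

Request:
play_rows(
  motion=[
    [1,[0,0,0],0],
    [1,[0,0,0],0],
  ],
)

```text
time: 14.05
tool_pos: [0.5406, 0.2154, 0.0831]
tool_rot: [0.527, -0.472, 0.526, 0.472]
contact_force: [-2.0, 1.0, 5.6]
gripper_width: 0.677
```

```bash
python3 pose.py;python3 - <<'E'
from h import *
for n,w in dict(side=(240,340,230,320)).items():
    im,d=cams.grab_frame(n); crop(n,im,*w,n+"12",7)
E
```

```text
t 14.05 pos [0.5406 0.2154 0.0831] yaw 1.461 F [-2.    1.04  5.57] w 0.677 q [ 0.25  0.09  1.83  0.    1.22 -1.21]
```

View pics/side12.png

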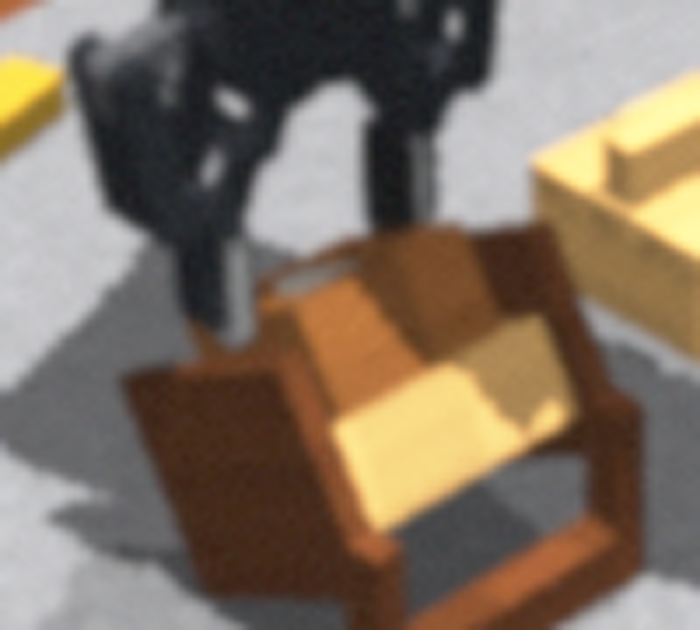

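Request:
play_rows(
  motion=[
    [1,[0.0025,-0.0003,0.0043],0],
    [1,[0.005,-0.0006,0.0087],0],
    [1,[0.0075,-0.0008,0.013],0],
    [1,[0.01,-0.0011,0.0173],0],
    [1,[0.01,-0.0011,0.0173],0],
  ],
)

```text
time: 14.6
tool_pos: [0.5516, 0.2133, 0.1009]
tool_rot: [0.527, -0.473, 0.526, 0.471]
contact_force: [0.2, 0.7, -0.8]
gripper_width: 0.675
```

```bash
python3 pose.py;python3 - <<'E'
from h import *
for n,w in dict(side=(240,340,230,320)).items():
    im,d=cams.grab_frame(n); crop(n,im,*w,n+"13",7)
E
```

```text
t 14.6 pos [0.5516 0.2133 0.1009] yaw 1.4611 F [ 0.21  0.66 -0.8 ] w 0.675 q [ 0.24  0.09  1.8  -0.    1.25 -1.22]
```

View pics/side13.png

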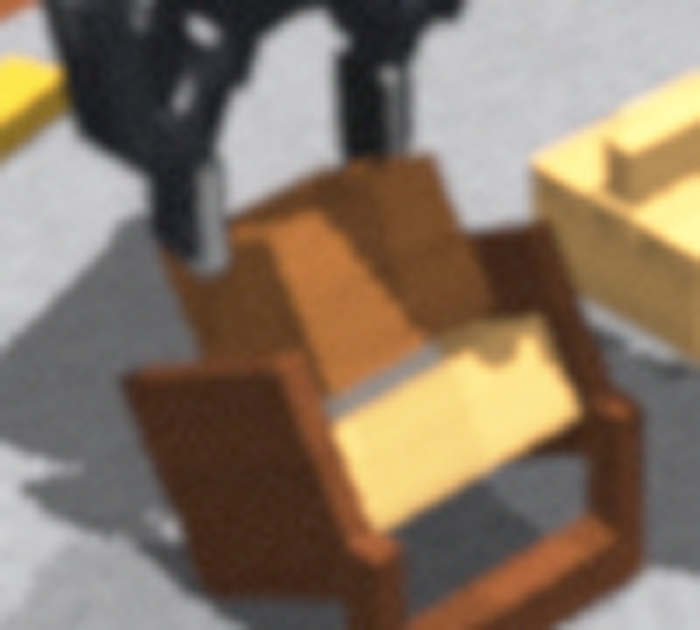

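Request:
play_rows(
  motion=[
    [1,[0.005,-0.0006,0.0087],0],
    [1,[0.01,-0.0011,0.0173],0],
    [1,[0.015,-0.0017,0.026],0],
    [1,[0.02,-0.0023,0.0346],0],
    [1,[0.0225,-0.0026,0.039],0],
  ],
)

```text
time: 15.15
tool_pos: [0.5743, 0.2113, 0.1406]
tool_rot: [0.527, -0.472, 0.526, 0.471]
contact_force: [0.2, 0.5, -0.8]
gripper_width: 0.674
```

Request:
play_rows(
  motion=[
    [1,[0.0015,0,0.0035],0],
    [1,[0.0015,0,0.02],0],
    [1,[0.0015,0,0.02],0],
  ],
)

```text
time: 15.45
tool_pos: [0.5758, 0.2117, 0.1619]
tool_rot: [0.528, -0.473, 0.525, 0.471]
contact_force: [0.7, 0.1, -0.1]
gripper_width: 0.68
```

```bash
python3 pose.py;python3 - <<'E'
from h import *
for n,w in dict(side=(220,360,210,330)).items():
    im,d=cams.grab_frame(n); crop(n,im,*w,n+"14",5)
E
```

```text
t 15.45 pos [0.5758 0.2117 0.1619] yaw 1.4611 F [ 0.71  0.11 -0.08] w 0.68 q [ 0.23  0.07  1.71 -0.    1.35 -1.23]
```

View pics/side14.png

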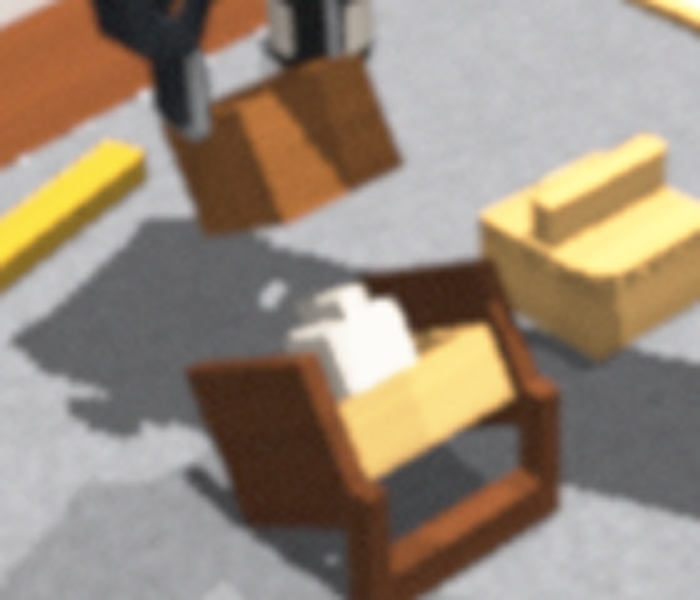

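Request:
play_rows(
  motion=[
    [1,[0.03,-0.035,0],0],
    [1,[0.06,-0.07,0],0],
    [1,[0.09,-0.105,0],0],
    [1,[0.114,-0.14,0],0],
    [1,[0.114,-0.152,-0.02],0],
  ],
)

```text
time: 16.0
tool_pos: [0.6928, 0.0556, 0.1421]
tool_rot: [0.529, -0.473, 0.526, 0.469]
contact_force: [-0.4, -0.4, -0.4]
gripper_width: 0.675
```

Request:
play_rows(
  motion=[
    [1,[0,0,-0.03],0],
    [1,[0,0,-0.06],0],
    [1,[0,0,-0.08],0],
    [1,[0,0,-0.088],0],
    [1,[0,0,-0.088],0],
  ],
)

```text
time: 16.5
tool_pos: [0.6877, 0.0593, 0.0497]
tool_rot: [0.526, -0.471, 0.527, 0.472]
contact_force: [0.4, -0.0, -1.0]
gripper_width: 0.68
```

```bash
python3 pose.py;python3 - <<'E'
from h import *
for n,w in dict(side=(220,360,160,280)).items():
    im,d=cams.grab_frame(n); crop(n,im,*w,n+"15",5)
E
```

```text
t 16.5 pos [0.6877 0.0593 0.0497] yaw 1.4611 F [ 0.37 -0.02 -0.98] w 0.68 q [-0.02  0.36  1.57 -0.    1.21 -1.48]
```

View pics/side15.png

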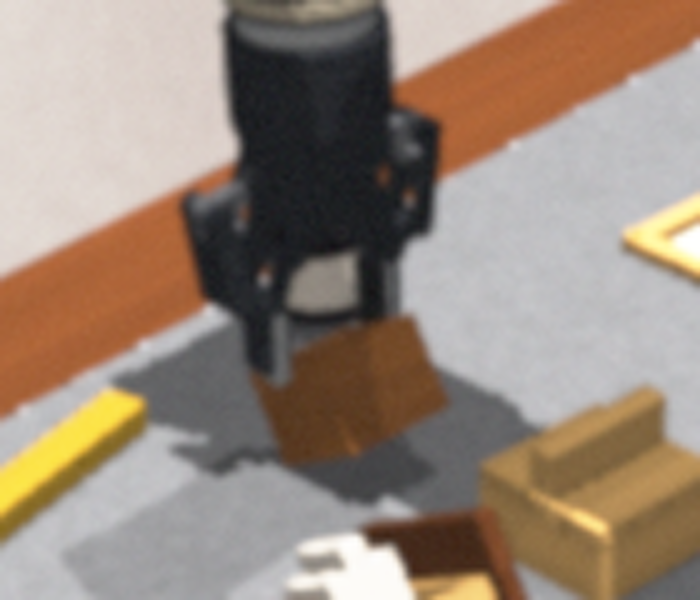

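Now lower the last few millimetres and release gradually.

Request:
play_rows(
  motion=[
    [1,[0,0,-0.002],0],
    [1,[0,0,-0.004],0],
    [1,[0,0,-0.005],0],
    [-0.36,[0,0,-0.005],0],
    [-0.38,[0,0,-0.005],0],
  ],
)

```text
time: 17.05
tool_pos: [0.6892, 0.0593, 0.047]
tool_rot: [0.527, -0.472, 0.526, 0.471]
contact_force: [0.1, -0.0, 5.0]
gripper_width: 0.692
```

Request:
play_rows(
  motion=[
    [-0.4,[0,0,0],0],
    [-0.42,[0,0,0],0],
    [-0.44,[0,0,0],0],
    [-0.48,[0,0,0],0],
    [-0.6,[0,0,0],0],
  ],
)

```text
time: 17.55
tool_pos: [0.6879, 0.0593, 0.0451]
tool_rot: [0.526, -0.472, 0.527, 0.472]
contact_force: [1.0, 0.1, 0.3]
gripper_width: 0.798
```

```bash
python3 pose.py;python3 - <<'E'
from h import *
for n,w in dict(side=(220,360,160,280)).items():
    im,d=cams.grab_frame(n); crop(n,im,*w,n+"16",5)
E
```

```text
t 17.55 pos [0.6879 0.0593 0.0451] yaw 1.461 F [0.96 0.11 0.28] w 0.798 q [-0.02  0.37  1.57 -0.    1.2  -1.48]
```

View pics/side16.png

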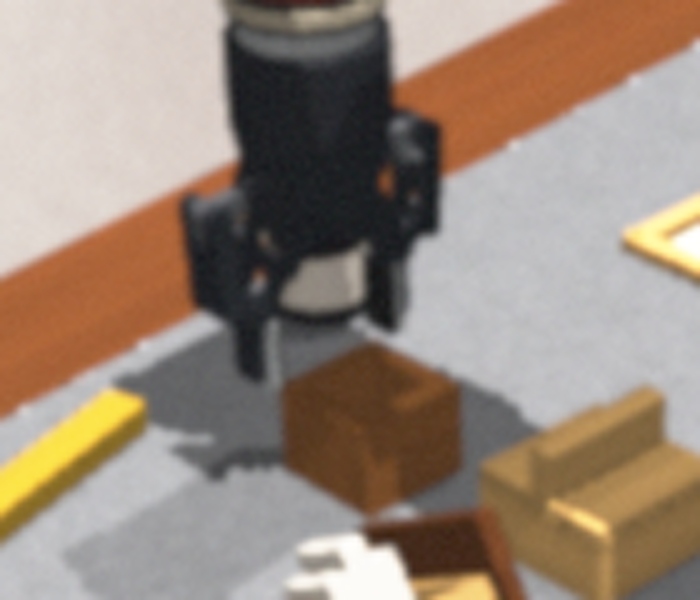

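Request:
play_rows(
  motion=[
    [-0.7,[0,0,0.03],0],
    [-0.7,[0,0,0.075],0],
    [-0.7,[0,0,0.115],0],
    [0,[-0.03,0.03,0.12],0],
    [0,[-0.065,0.065,0.12],0],
  ],
)

```text
time: 18.1
tool_pos: [0.6252, 0.124, 0.1693]
tool_rot: [0.529, -0.472, 0.526, 0.47]
contact_force: [-1.1, 1.1, 0.1]
gripper_width: 0.522
```

Request:
play_rows(
  motion=[
    [0,[-0.035,0.035,0],0],
    [0,[-0.07,0.07,0],0],
    [0,[-0.095,0.09,0],0],
    [0,[-0.095,0.09,0],0],
  ],
)

```text
time: 18.5
tool_pos: [0.5255, 0.2166, 0.1655]
tool_rot: [0.525, -0.473, 0.526, 0.473]
contact_force: [0.0, -0.4, 0.8]
gripper_width: 0.499
```

```bash
python3 pose.py;python3 - <<'E'
from h import *
for n,w in dict(side=(220,380,160,280)).items():
    im,d=cams.grab_frame(n); crop(n,im,*w,n+"17",5)
for t in["collar_center","seal_center","lid_center"]:
        print(n,t,[(np.round(r['at'],4).tolist(),round(r['score'],2)) for r in nets.landmark_of(n,t)][:3])
E
python3 pose.py
```

```text
t 18.5 pos [0.5255 0.2166 0.1655] yaw 1.4653 F [ 0.01 -0.42  0.84] w 0.499 q [ 0.26 -0.03  1.81  0.    1.36 -1.21]
side collar_center [([0.6574, 0.0667, 0.0239], 0.67)]
side seal_center [([0.5208, 0.216, 0.0709], 0.61)]
side lid_center [([0.5342, 0.0414, 0.0377], 0.73)]
t 18.7 pos [0.5292 0.2137 0.1659] yaw 1.4602 F [0.51 0.29 0.07] w 0.501 q [ 0.25 -0.03  1.8  -0.    1.36 -1.21]
```

View pics/side17.png

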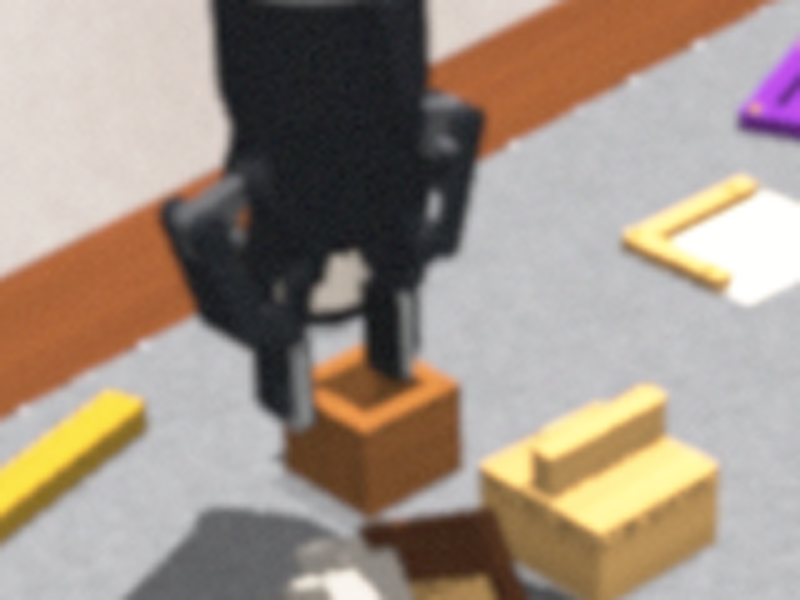

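Request:
play_rows(
  motion=[
    [0,[-0.001,0.0027,-0.02],0],
    [0,[-0.001,0.0027,-0.045],0],
    [0,[-0.001,0.0027,-0.06],0],
    [0,[-0.001,0.0027,-0.06],0],
  ],
)

```text
time: 19.1
tool_pos: [0.5261, 0.2156, 0.1026]
tool_rot: [0.525, -0.471, 0.529, 0.472]
contact_force: [-0.4, 0.5, -0.4]
gripper_width: 0.503
```

```bash
python3 - <<'E'
from h import *
for n,w in dict(side=(230,340,230,320)).items():
    im,d=cams.grab_frame(n); crop(n,im,*w,n+"18",6)
E
python3 pose.py
```

```text
t 19.15 pos [0.5271 0.2161 0.1045] yaw 1.4598 F [ 0.27 -0.67  0.22] w 0.501 q [ 0.26  0.04  1.85 -0.    1.26 -1.2 ]
```

View pics/side18.png

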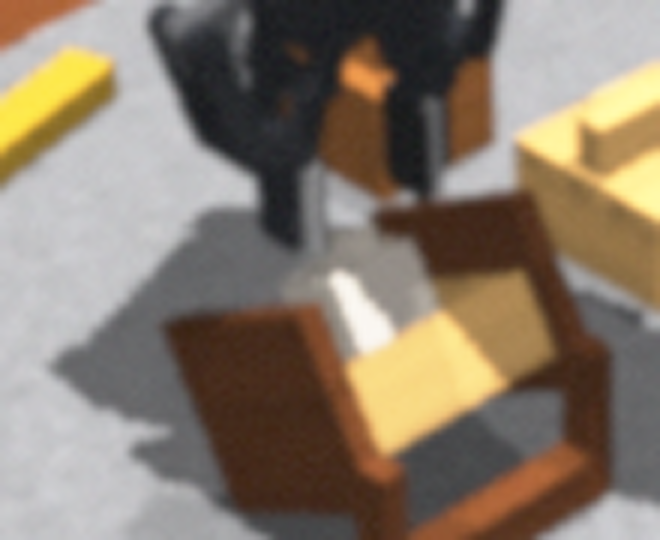

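Request:
play_rows(
  motion=[
    [0,[0.001,0.0003,-0.005],0],
    [0,[0.001,0.0003,-0.01],0],
    [0,[0.001,0.0003,-0.015],0],
    [0,[0.001,0.0003,-0.02],0],
    [0,[0.001,0.0003,-0.02],0],
  ],
)

```text
time: 19.65
tool_pos: [0.5277, 0.2171, 0.0848]
tool_rot: [0.526, -0.472, 0.527, 0.472]
contact_force: [-0.2, -0.5, -0.7]
gripper_width: 0.501
```

```bash
python3 - <<'E'
from h import *
for n,w in dict(side=(230,340,230,320)).items():
    im,d=cams.grab_frame(n); crop(n,im,*w,n+"19",6)
E
python3 pose.py
```

```text
t 19.7 pos [0.528  0.2172 0.0853] yaw 1.4611 F [ 0.52 -0.33  0.81] w 0.501 q [ 0.26  0.06  1.86 -0.    1.22 -1.2 ]
```

View pics/side19.png

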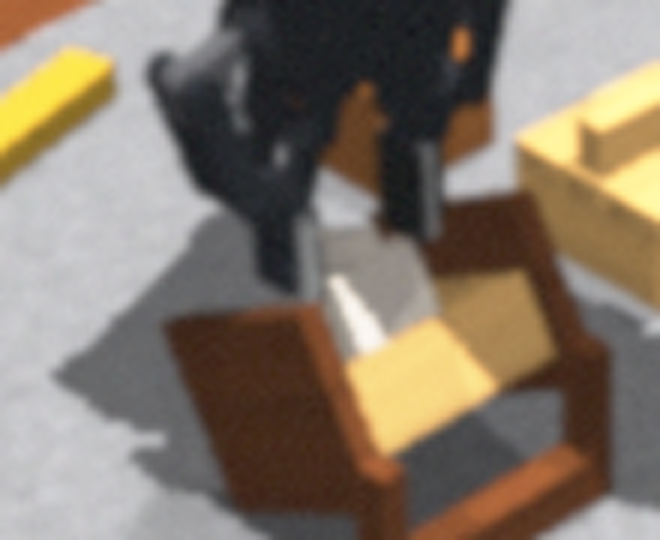

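Request:
play_rows(
  motion=[
    [0,[0,-0.0008,-0.003],0],
    [0,[0,-0.0008,-0.006],0],
    [0,[0,-0.0008,-0.009],0],
    [0,[0,-0.0008,-0.011],0],
    [0,[0,-0.0008,-0.011],0],
  ],
)

```text
time: 20.2
tool_pos: [0.5281, 0.2164, 0.0743]
tool_rot: [0.526, -0.472, 0.527, 0.472]
contact_force: [0.2, -0.1, -0.3]
gripper_width: 0.5
```

```bash
python3 - <<'E'
from h import *
for n,w in dict(side=(230,340,230,320)).items():
    im,d=cams.grab_frame(n); crop(n,im,*w,n+"20",6)
E
python3 pose.py
```

```text
t 20.25 pos [0.5282 0.2164 0.0745] yaw 1.461 F [-0.09  0.25  0.25] w 0.497 q [ 0.26  0.07  1.87  0.    1.2  -1.2 ]
```

View pics/side20.png

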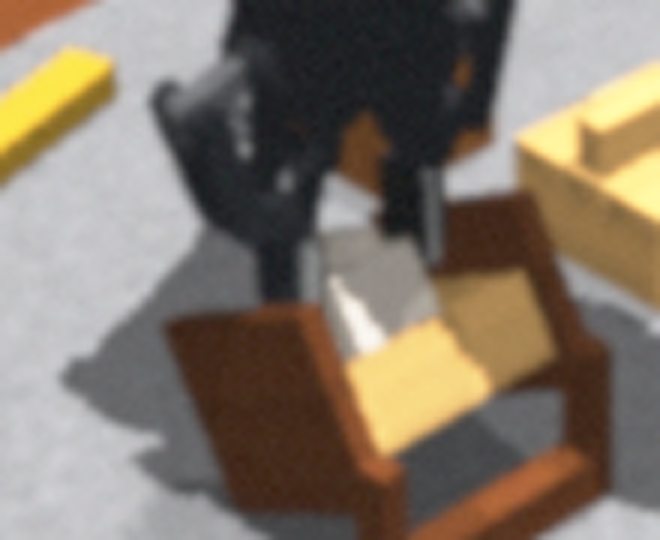

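Request:
play_rows(
  motion=[
    [0,[0,0,-0.002],0],
    [1,[0,0,-0.002],0],
    [1,[0,0,-0.002],0],
    [1,[0,0,-0.002],0],
    [1,[0,0,-0.002],0],
  ],
)

```text
time: 20.75
tool_pos: [0.5284, 0.2166, 0.0729]
tool_rot: [0.527, -0.472, 0.527, 0.472]
contact_force: [0.1, 0.6, 1.8]
gripper_width: 0.382
```

```bash
python3 pose.py
```

```text
t 20.75 pos [0.5284 0.2166 0.0729] yaw 1.461 F [0.14 0.56 1.83] w 0.382 q [ 0.26  0.08  1.87  0.    1.2  -1.2 ]
```

Request:
play_rows(
  motion=[
    [1,[0,0,0],0],
    [1,[0.0025,-0.0003,0.0043],0],
    [1,[0.005,-0.0006,0.0087],0],
    [1,[0.0075,-0.0008,0.013],0],
    [1,[0.0075,-0.0008,0.013],0],
  ],
)

```text
time: 21.25
tool_pos: [0.537, 0.2156, 0.0869]
tool_rot: [0.527, -0.472, 0.526, 0.471]
contact_force: [0.3, 0.5, -1.2]
gripper_width: 0.382
```

```bash
python3 - <<'E'
from h import *
for n,w in dict(side=(230,340,230,320)).items():
    im,d=cams.grab_frame(n); crop(n,im,*w,n+"21",6)
E
python3 pose.py
```

```text
t 21.3 pos [0.5365 0.2156 0.0864] yaw 1.4608 F [ 0.34  0.27 -1.28] w 0.383 q [ 0.25  0.08  1.84 -0.    1.22 -1.21]
```

View pics/side21.png

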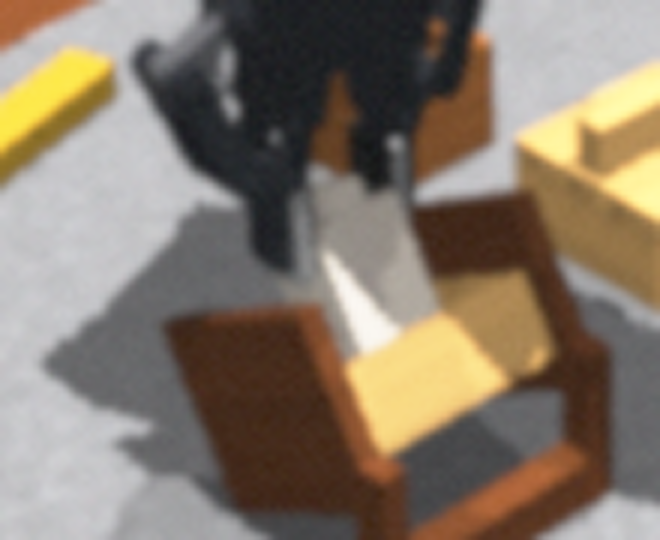

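Rising cleanly. Draw it the rest of the way.

Request:
play_rows(
  motion=[
    [1,[0.005,-0.0006,0.0087],0],
    [1,[0.01,-0.0011,0.0173],0],
    [1,[0.015,-0.0017,0.026],0],
    [1,[0.017,-0.0019,0.045],0],
    [1,[0.017,-0.0019,0.07],0],
  ],
)

```text
time: 21.8
tool_pos: [0.5528, 0.2134, 0.1559]
tool_rot: [0.526, -0.471, 0.527, 0.472]
contact_force: [-0.7, -0.3, -2.7]
gripper_width: 0.38
```

```bash
python3 - <<'E'
from h import *
for n,w in dict(side=(230,340,200,290)).items():
    im,d=cams.grab_frame(n); crop(n,im,*w,n+"22",6)
E
python3 pose.py
```

```text
t 21.85 pos [0.5558 0.2143 0.1622] yaw 1.4609 F [2.2  0.42 2.37] w 0.378 q [ 0.24  0.03  1.75 -0.    1.35 -1.22]
```

View pics/side22.png

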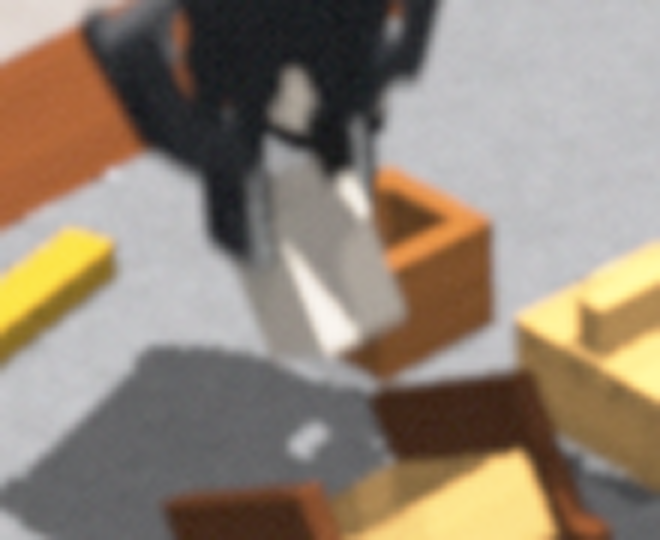

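Request:
play_rows(
  motion=[
    [1,[0,-0.03,0.01],0],
    [1,[0,-0.07,0.01],-0.1],
    [1,[0,-0.11,0.01],-0.22],
    [1,[0,-0.15,0.01],-0.34],
    [1,[0,-0.19,0.01],-0.46],
  ],
)

```text
time: 22.35
tool_pos: [0.5531, 0.0221, 0.1662]
tool_rot: [0.622, -0.338, 0.621, 0.338]
contact_force: [1.2, -0.7, -1.4]
gripper_width: 0.382
```

Request:
play_rows(
  motion=[
    [1,[-0.01,-0.04,0],-0.12],
    [1,[-0.02,-0.08,0],-0.24],
    [1,[-0.03,-0.12,0],-0.36],
    [1,[-0.04,-0.16,0],-0.48],
    [1,[-0.05,-0.2,0],-0.6],
  ],
)

```text
time: 22.85
tool_pos: [0.5026, -0.1781, 0.1663]
tool_rot: [0.694, -0.139, 0.693, 0.139]
contact_force: [0.6, 0.1, -0.7]
gripper_width: 0.383
```

Request:
play_rows(
  motion=[
    [1,[-0.005,-0.04,0],-0.1],
    [1,[-0.01,-0.08,0],-0.2],
    [1,[-0.015,-0.11,-0.01],-0.3],
    [1,[-0.015,-0.12,-0.03],-0.3],
    [1,[-0.015,-0.12,-0.05],-0.3],
  ],
)

```text
time: 23.35
tool_pos: [0.4882, -0.299, 0.1163]
tool_rot: [0.707, -0.035, 0.706, 0.034]
contact_force: [0.1, 0.4, -2.4]
gripper_width: 0.379
```

Request:
play_rows(
  motion=[
    [1,[0,0,0],0],
  ],
)

```text
time: 23.45
tool_pos: [0.486, -0.2956, 0.1125]
tool_rot: [0.705, -0.034, 0.708, 0.037]
contact_force: [-0.5, 0.9, -1.7]
gripper_width: 0.384
```

```bash
python3 - <<'E'
from h import *
for n,w in dict(side=(340,480,130,250)).items():
    im,d=cams.grab_frame(n); crop(n,im,*w,n+"23",5)
E
python3 pose.py
```

```text
t 23.5 pos [ 0.487  -0.2958  0.1143] yaw 0.1006 F [-0.16 -0.78 -1.52] w 0.383 q [-0.68  0.03  1.84  0.    1.28 -0.78]
```

View pics/side23.png

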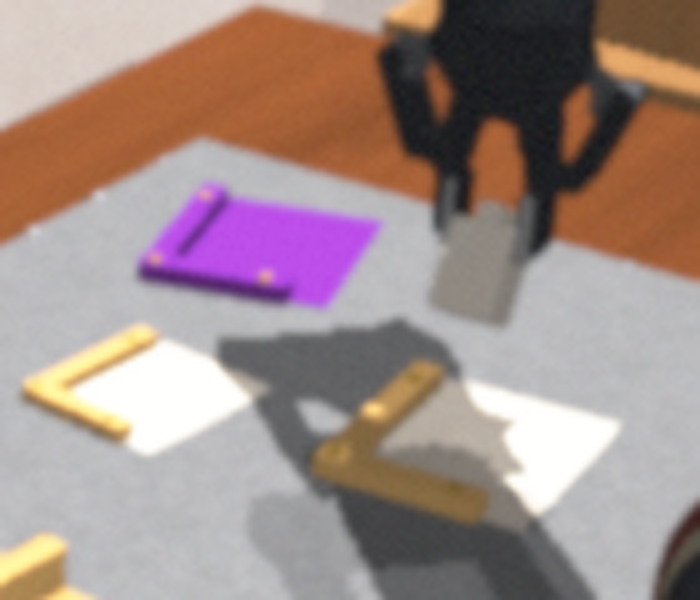

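Request:
play_rows(
  motion=[
    [1,[0,0,-0.03],0],
    [1,[0,0,-0.055],0],
    [1,[0,0,-0.068],0],
    [1,[0,0,-0.072],0],
    [1,[0,0,-0.072],0],
  ],
)

```text
time: 24.0
tool_pos: [0.4884, -0.2963, 0.0444]
tool_rot: [0.706, -0.036, 0.706, 0.036]
contact_force: [0.4, 0.7, -1.1]
gripper_width: 0.383
```

```bash
python3 - <<'E'
from h import *
for n,w in dict(side=(380,480,160,250)).items():
    im,d=cams.grab_frame(n); crop(n,im,*w,n+"24",7)
E
python3 pose.py
```

```text
t 24.05 pos [ 0.4888 -0.2967  0.0452] yaw 0.1014 F [ 0.23 -0.21 -1.33] w 0.386 q [-0.68  0.12  1.88 -0.    1.15 -0.78]
```

View pics/side24.png

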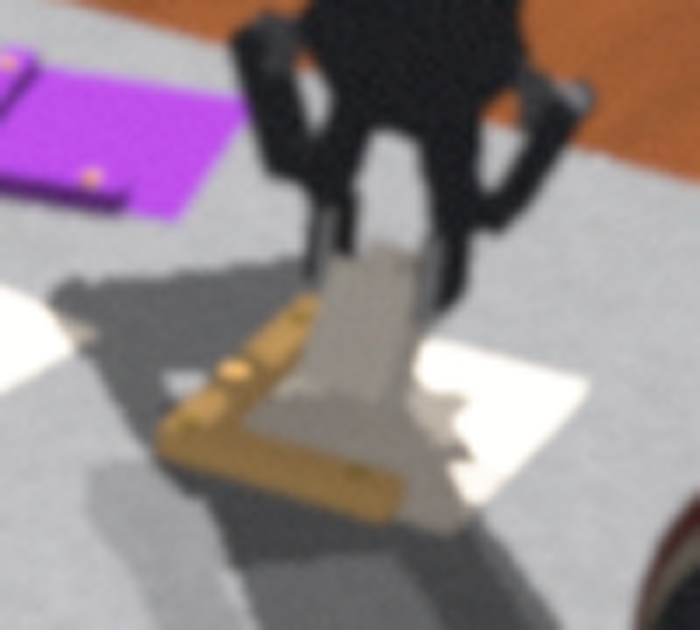

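Request:
play_rows(
  motion=[
    [1,[0,0,-0.002],0],
    [1,[0,0,-0.004],0],
    [1,[0,0,-0.005],0],
    [1,[0,0,-0.006],0],
    [1,[0,0,-0.006],0],
  ],
)

```text
time: 24.55
tool_pos: [0.4884, -0.2967, 0.0391]
tool_rot: [0.706, -0.036, 0.706, 0.035]
contact_force: [-2.4, 1.2, 4.3]
gripper_width: 0.386
```

```bash
python3 pose.py
```

```text
t 24.55 pos [ 0.4884 -0.2967  0.0391] yaw 0.101 F [-2.39  1.21  4.29] w 0.386 q [-0.68  0.12  1.88 -0.    1.14 -0.78]
```

Request:
play_rows(
  motion=[
    [0.24,[0,0,0],0],
    [0.23,[0,0.001,0.001],0],
    [0.22,[0,0.002,0.001],0],
    [0.215,[0,0.003,0.001],0],
    [0.21,[0,0.004,0.001],0],
  ],
)

```text
time: 25.05
tool_pos: [0.4881, -0.2925, 0.039]
tool_rot: [0.706, -0.036, 0.706, 0.035]
contact_force: [-0.3, -1.7, 1.5]
gripper_width: 0.395
```

```bash
python3 - <<'E'
from h import *
for n,w in dict(side=(380,480,160,250)).items():
    im,d=cams.grab_frame(n); crop(n,im,*w,n+"25",7)
E
python3 pose.py
```

```text
t 25.1 pos [ 0.4881 -0.2923  0.039 ] yaw 0.1011 F [-0.06 -1.4   2.04] w 0.394 q [-0.67  0.12  1.89 -0.    1.14 -0.77]
```

View pics/side25.png

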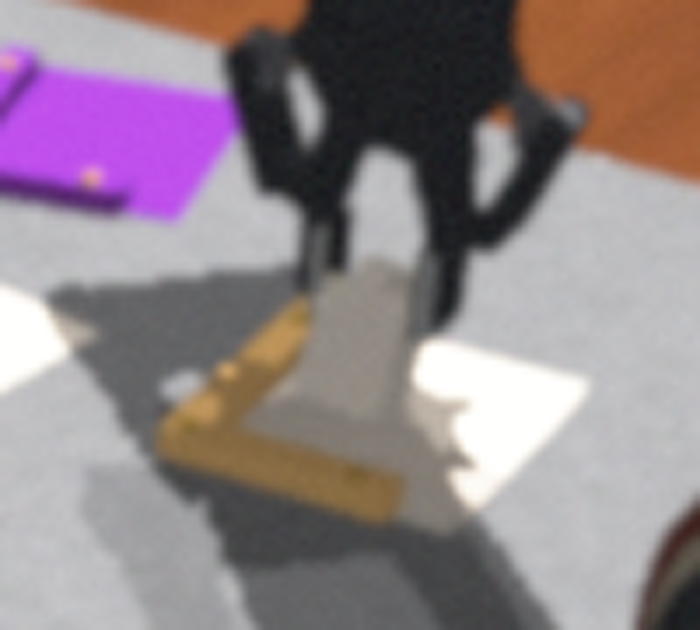

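Request:
play_rows(
  motion=[
    [0.208,[0,0.002,0],0],
    [0.206,[0,0.004,0],0],
    [0.204,[0,0.006,0],0],
    [0.202,[-0.001,0.008,0],0],
    [0.2,[-0.001,0.01,0],0],
  ],
)

```text
time: 25.6
tool_pos: [0.4864, -0.2815, 0.0383]
tool_rot: [0.706, -0.035, 0.707, 0.036]
contact_force: [0.3, -0.2, 0.9]
gripper_width: 0.404
```

```bash
python3 - <<'E'
from h import *
for n,w in dict(side=(380,480,160,250)).items():
    im,d=cams.grab_frame(n); crop(n,im,*w,n+"26",7)
E
python3 pose.py
```

```text
t 25.65 pos [ 0.4863 -0.2812  0.0382] yaw 0.1012 F [ 0.73  1.02 -0.52] w 0.403 q [-0.66  0.11  1.9   0.    1.14 -0.76]
```

View pics/side26.png

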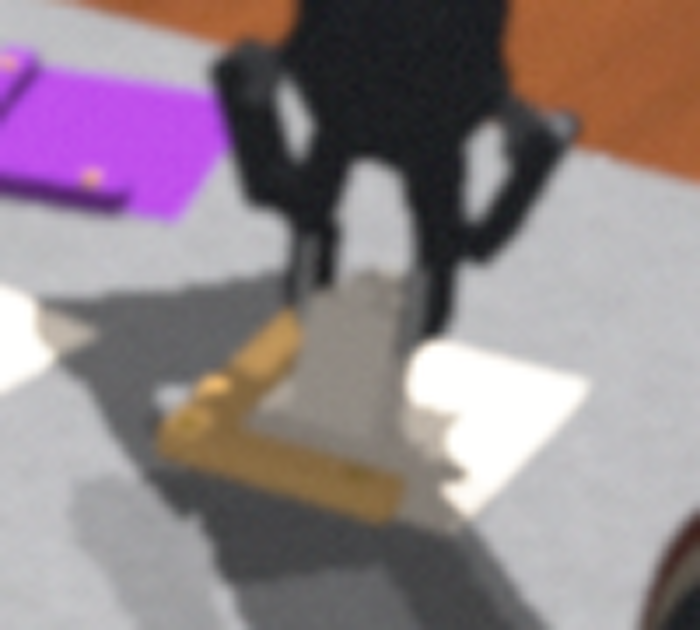

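```bash
cat > tilt.py <<'E'
from h import *
import sys
def tilt(tag,u0=420,u1=440,v0=202,v1=218):
    im,d=cams.grab_frame("side"); np.save(f"pics/{tag}.npy",d); cv2.imwrite(f"pics/{tag}.png",im[:,:,::-1])
    c=cloud("side",d)[v0:v1,u0:u1].reshape(-1,3)
    c=c[(c[:,2]>.008)&(c[:,2]<.06)]
    for _ in range(3):
        m=np.median(c,0) if _==0 else c.mean(0); n=np.linalg.svd(c-m)[2][2]; r=(c-m)@n; c=c[np.abs(r)<2.5*r.std()+1e-6]
    n*=np.sign(n[1]); print(len(c),'mean',m.round(4),'n',n.round(3),'tilt deg',np.degrees(np.arcsin(n[2])).round(1),'rms',r.std().round(4))
if __name__=="__main__": tilt(*([sys.argv[1]]+[int(a) for a in sys.argv[2:]]))
E
python3 tilt.py t27 424 436 204 216
python3 - <<'E'
from h import *
R=P(cams.camera_info("side"));print(-R[1].T@R[2])
d=np.load("pics/t27.npy");c=cloud("side",d)
for v in range(196,226,3): print(v,[c[v,u].round(3).tolist() for u in (422,428,434)])
E
```

```text
134 mean [ 0.4837 -0.2618  0.0427] n [-0.125  0.973  0.194] tilt deg 11.2 rms 0.0025
[-0.0646349   0.82038926  0.68055216]
196 [[0.515, -0.275, 0.066], [0.56, -0.394, 0.005], [0.547, -0.405, 0.005]]
199 [[0.513, -0.272, 0.06], [0.552, -0.382, 0.003], [0.484, -0.281, 0.065]]
202 [[-0.065, 0.82, 0.681], [0.49, -0.263, 0.062], [0.48, -0.276, 0.06]]
205 [[0.51, -0.27, 0.044], [0.491, -0.266, 0.052], [0.472, -0.262, 0.059]]
208 [[0.502, -0.256, 0.044], [0.489, -0.264, 0.044], [0.474, -0.268, 0.048]]
211 [[0.501, -0.257, 0.035], [0.487, -0.261, 0.038], [0.471, -0.264, 0.042]]
214 [[0.5, -0.255, 0.027], [0.484, -0.259, 0.031], [0.47, -0.263, 0.034]]
217 [[0.499, -0.255, 0.019], [0.481, -0.253, 0.025], [0.471, -0.268, 0.023]]
220 [[0.502, -0.262, 0.005], [0.48, -0.254, 0.017], [0.473, -0.273, 0.011]]
223 [[0.484, -0.23, 0.017], [0.483, -0.26, 0.004], [0.47, -0.268, 0.005]]
```

Request:
play_rows(
  motion=[
    [0.2,[0,0.002,0],0],
    [0.2,[0,0.004,0],0],
    [0.2,[-0.001,0.006,0],0],
    [0.195,[-0.001,0.007,0],0],
    [0.19,[-0.001,0.007,0],0],
  ],
)

```text
time: 26.2
tool_pos: [0.4859, -0.2751, 0.0388]
tool_rot: [0.706, -0.036, 0.706, 0.036]
contact_force: [-0.5, 0.4, -0.4]
gripper_width: 0.402
```

```bash
python3 pose.py; python3 tilt.py t28 424 434 204 218; python3 - <<'E'
from h import *
im=cv2.imread("pics/t28.png")[:,:,::-1];crop("side",im,380,480,160,250,"side28",7)
E
```

```text
t 26.2 pos [ 0.4859 -0.2751  0.0388] yaw 0.1011 F [-0.48  0.36 -0.37] w 0.402 q [-0.65  0.1   1.91  0.    1.14 -0.75]
127 mean [ 0.482  -0.2537  0.0423] n [-0.091  0.995  0.04 ] tilt deg 2.3 rms 0.0035
```

View pics/side28.png

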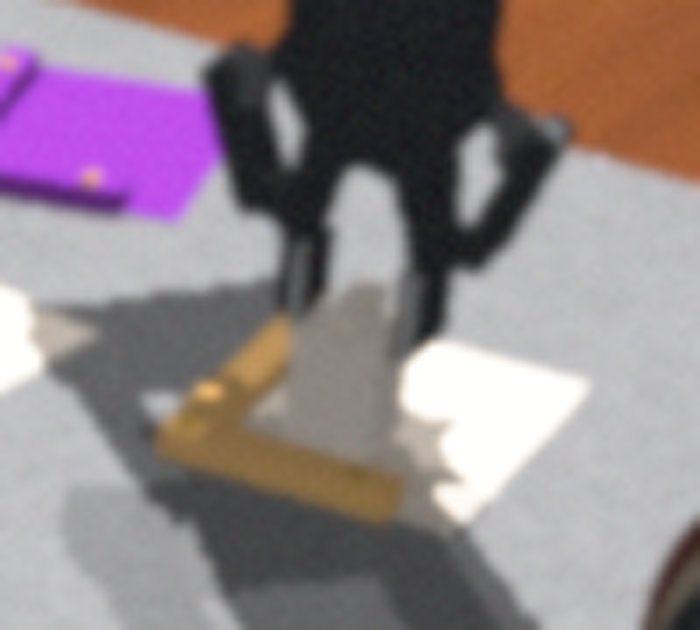

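Request:
play_rows(
  motion=[
    [0.19,[0,0,-0.001],0],
    [0.185,[0,0,-0.002],0],
    [0.18,[0,0,-0.003],0],
    [0.17,[0,0,-0.003],0],
    [0.15,[0,0,-0.003],0],
  ],
)

```text
time: 26.75
tool_pos: [0.4858, -0.2752, 0.0356]
tool_rot: [0.706, -0.036, 0.706, 0.036]
contact_force: [-0.4, 0.5, -0.1]
gripper_width: 0.426
```

```bash
python3 pose.py; python3 tilt.py t29 424 434 204 218; python3 - <<'E'
from h import *
im=cv2.imread("pics/t29.png")[:,:,::-1];crop("side",im,380,480,160,250,"side29",7)
E
```

```text
t 26.75 pos [ 0.4858 -0.2752  0.0356] yaw 0.101 F [-0.43  0.46 -0.05] w 0.426 q [-0.65  0.1   1.91 -0.    1.13 -0.75]
122 mean [ 0.4819 -0.2536  0.0416] n [-0.128  0.992  0.008] tilt deg 0.5 rms 0.0031
```

View pics/side29.png

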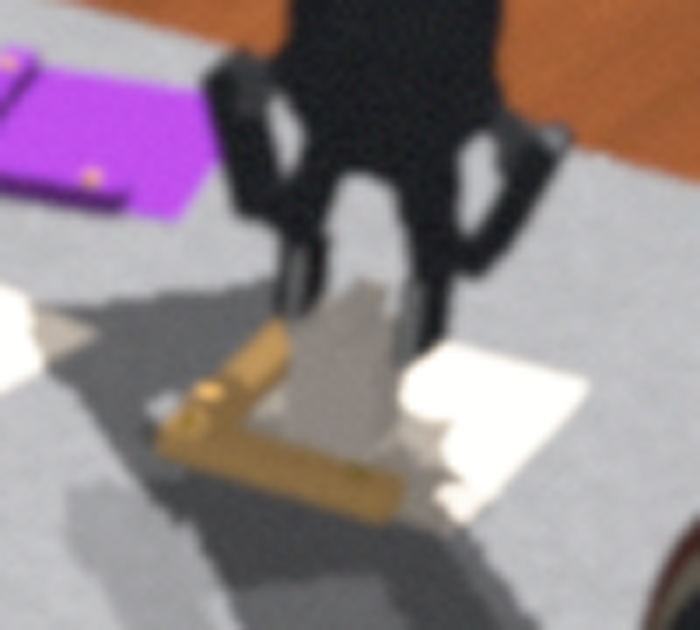

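Request:
play_rows(
  motion=[
    [0,[0,0.003,0],0],
    [0,[0,0.004,-0.003],0],
    [0,[0,0.004,-0.008],0],
    [0,[0,0.004,-0.012],0],
    [0,[0,0.004,-0.012],0],
  ],
)

```text
time: 27.3
tool_pos: [0.4852, -0.2707, 0.0226]
tool_rot: [0.706, -0.035, 0.707, 0.036]
contact_force: [-0.7, -0.1, -0.8]
gripper_width: 0.497
```

Request:
play_rows(
  motion=[
    [1,[0,0,0],-0.003],
    [1,[0,0,0],-0.003],
    [1,[0,0,0],-0.003],
    [1,[0,0,0],-0.003],
  ],
)

```text
time: 27.7
tool_pos: [0.4857, -0.2711, 0.0235]
tool_rot: [0.706, -0.035, 0.706, 0.035]
contact_force: [0.1, -0.6, -2.0]
gripper_width: 0.389
```

```bash
python3 pose.py; python3 tilt.py t30 424 434 204 218; python3 - <<'E'
from h import *
im=cv2.imread("pics/t30.png")[:,:,::-1];crop("side",im,380,480,160,250,"side30",7)
im,d=cams.grab_frame("top");crop("top",im,400,520,230,320,"top30",6)
E
```

```text
t 27.7 pos [ 0.4857 -0.2711  0.0235] yaw 0.098 F [ 0.06 -0.56 -1.96] w 0.389 q [-0.64  0.11  1.92  0.    1.11 -0.74]
118 mean [ 0.4822 -0.2538  0.0415] n [-0.002  0.999  0.034] tilt deg 1.9 rms 0.0032
```

View pics/side30.png

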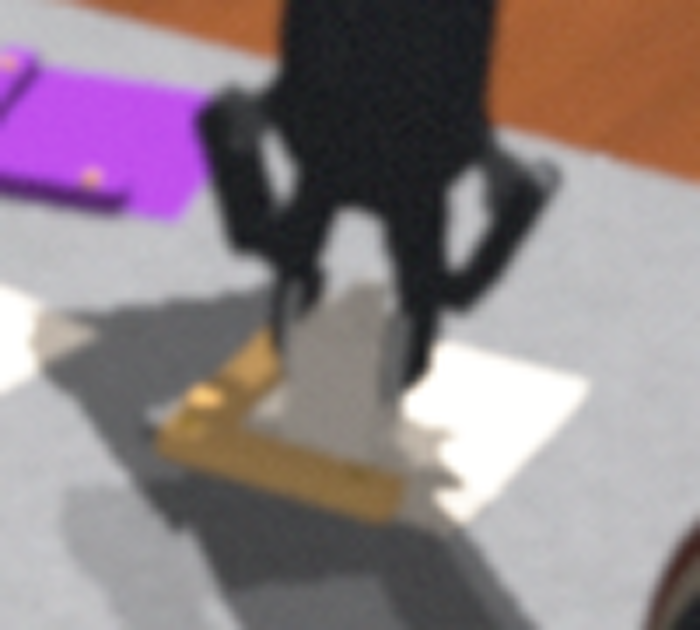

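View pics/top30.png

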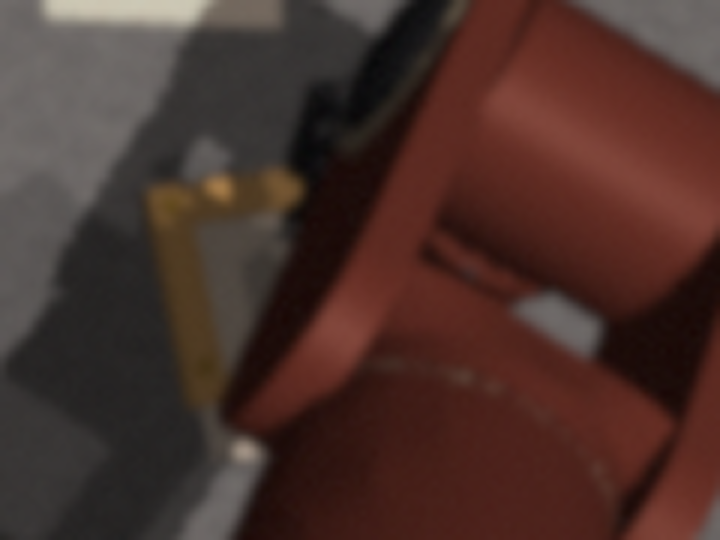

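Request:
play_rows(
  motion=[
    [1,[0.004,0.0004,0],0],
    [1,[0.008,0.0008,0],0],
    [1,[0.012,0.0012,0],0],
    [1,[0.015,0.0015,0],0],
    [1,[0.015,0.0015,0],0],
  ],
)

```text
time: 28.3
tool_pos: [0.5014, -0.2697, 0.0239]
tool_rot: [0.706, -0.035, 0.706, 0.035]
contact_force: [-0.9, 0.1, -0.8]
gripper_width: 0.387
```

Request:
play_rows(
  motion=[
    [1,[0.002,0.0002,0],0],
    [1,[0.004,0.0004,0],0],
    [1,[0.006,0.0006,0],0],
    [1,[0.007,0.0007,0],0],
    [1,[0.007,0.0007,0],0],
  ],
)

```text
time: 28.8
tool_pos: [0.5036, -0.2693, 0.0236]
tool_rot: [0.702, -0.034, 0.71, 0.035]
contact_force: [-16.1, -0.6, 9.6]
gripper_width: 0.387
```

```bash
python3 pose.py
```

```text
t 28.8 pos [ 0.5036 -0.2693  0.0236] yaw 0.0988 F [-16.11  -0.6    9.6 ] w 0.387 q [-0.62  0.15  1.88 -0.01  1.12 -0.71]
```

Request:
play_rows(
  motion=[
    [1,[-0.002,0,0],0],
    [1,[-0.0034,-0.0003,0],0],
    [1,[-0.0038,0.004,0],0],
    [1,[-0.0042,0.008,0],0],
    [1,[-0.0046,0.012,0],0],
  ],
)

```text
time: 29.3
tool_pos: [0.5023, -0.2577, 0.0236]
tool_rot: [0.705, -0.035, 0.707, 0.034]
contact_force: [-5.4, -4.0, -1.1]
gripper_width: 0.387
```

```bash
python3 pose.py
```

```text
t 29.3 pos [ 0.5023 -0.2577  0.0236] yaw 0.0981 F [-5.44 -4.   -1.11] w 0.387 q [-0.6   0.13  1.9  -0.    1.11 -0.7 ]
```

Request:
play_rows(
  motion=[
    [1,[-0.0003,0.003,0],0],
    [1,[-0.0005,0.005,0],0],
    [1,[-0.0007,0.007,0],0],
    [1,[-0.0008,0.008,0],0],
    [1,[-0.0008,0.008,0],0],
  ],
)

```text
time: 29.8
tool_pos: [0.5016, -0.2509, 0.0236]
tool_rot: [0.705, -0.036, 0.707, 0.033]
contact_force: [-5.4, -8.2, -3.2]
gripper_width: 0.388
```

```bash
python3 pose.py;python3 - <<'E'
from h import *
im,d=cams.grab_frame("side");crop("side",im,370,470,150,240,"side31",7)
E
```

```text
t 29.8 pos [ 0.5016 -0.2509  0.0236] yaw 0.0986 F [-5.39 -8.19 -3.18] w 0.388 q [-0.59  0.12  1.91 -0.01  1.11 -0.69]
```

View pics/side31.png

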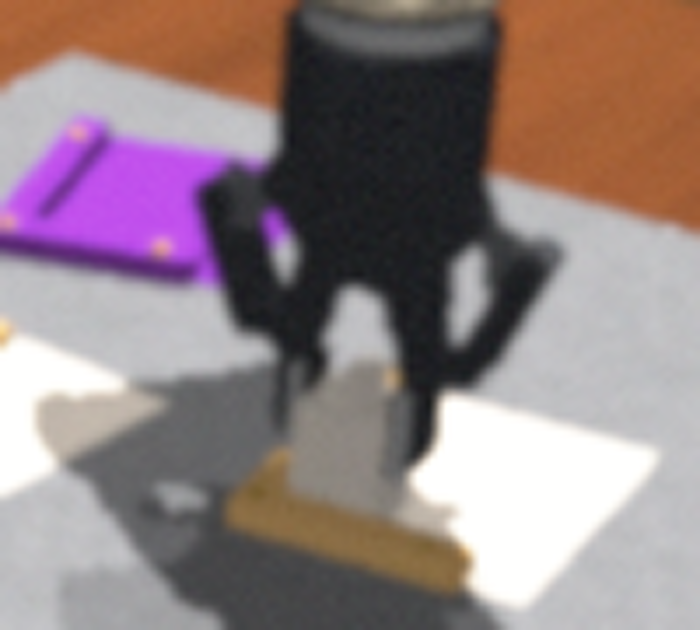

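Request:
play_rows(
  motion=[
    [1,[-0.0001,0.001,0],0],
    [1,[-0.0002,0.002,0],0],
    [1,[-0.0002,0.002,0],0],
  ],
)

```text
time: 30.15
tool_pos: [0.5016, -0.2508, 0.0238]
tool_rot: [0.706, -0.038, 0.707, 0.032]
contact_force: [-4.6, -12.4, -6.1]
gripper_width: 0.393
```

Request:
play_rows(
  motion=[
    [1,[0,-0.001,0],0],
    [1,[-0.0005,-0.002,0],0],
    [1,[-0.0008,-0.0022,0],0],
    [1,[-0.0008,-0.0022,0],0],
  ],
)

```text
time: 30.55
tool_pos: [0.5016, -0.251, 0.0237]
tool_rot: [0.706, -0.036, 0.706, 0.033]
contact_force: [-0.9, -6.4, -4.7]
gripper_width: 0.391
```

```bash
python3 pose.py; python3 tilt.py t32 413 424 203 218
```

```text
t 30.55 pos [ 0.5016 -0.251   0.0237] yaw 0.098 F [-0.89 -6.38 -4.68] w 0.391 q [-0.6   0.12  1.91 -0.    1.11 -0.69]
136 mean [ 0.5017 -0.2345  0.0436] n [0.049 0.988 0.148] tilt deg 8.5 rms 0.0039
```

Request:
play_rows(
  motion=[
    [0.24,[-0.0003,-0.0015,0],0],
    [0.22,[-0.0003,-0.0015,0],0],
    [0.21,[-0.0003,-0.0015,0],0],
    [0.2,[-0.0003,-0.0015,0],0],
    [0.18,[-0.0003,-0.0015,0],0],
  ],
)

```text
time: 31.1
tool_pos: [0.5017, -0.2504, 0.0242]
tool_rot: [0.707, -0.035, 0.706, 0.035]
contact_force: [-0.2, 0.8, 0.7]
gripper_width: 0.41
```

Request:
play_rows(
  motion=[
    [0.15,[0,0,0],0],
    [0.1,[0,0,0],0],
    [0,[0,0,0],0],
    [0,[0,0,0.03],0],
    [-0.3,[0,0,0.07],0],
  ],
)

```text
time: 31.6
tool_pos: [0.4992, -0.2493, 0.0917]
tool_rot: [0.704, -0.033, 0.708, 0.036]
contact_force: [1.4, -0.3, 0.2]
gripper_width: 0.644
```

Request:
play_rows(
  motion=[
    [-0.3,[-0.02,-0.04,0.03],0],
    [-0.3,[-0.03,-0.08,0.05],0],
    [-0.3,[-0.03,-0.12,0.05],0],
    [-0.3,[-0.03,-0.16,0.05],0],
    [-0.3,[-0.03,-0.2,0.05],0],
  ],
)

```text
time: 32.1
tool_pos: [0.471, -0.4524, 0.1443]
tool_rot: [0.707, -0.035, 0.706, 0.034]
contact_force: [-0.1, 0.6, -0.9]
gripper_width: 0.652
```

```bash
python3 pose.py; python3 - <<'E'
from h import *
for n,w in dict(side=(370,470,150,240),top=(400,520,230,320)).items():
    im,d=cams.grab_frame(n);crop(n,im,*w,n+"33",6);np.save(f"pics/{n}33.npy",d);cv2.imwrite(f"pics/{n}33f.png",im[:,:,::-1])
    print(n,[(np.round(r['at'],4).tolist(),round(r['score'],2)) for r in nets.landmark_of(n,"seal_center")][:3])
E
```

```text
t 32.1 pos [ 0.471  -0.4524  0.1443] yaw 0.0978 F [-0.08  0.64 -0.87] w 0.652 q [-0.88  0.18  1.62  0.    1.34 -0.98]
side [([0.4983, -0.2501, 0.0332], 0.86)]
top [([0.5077, -0.2485, 0.0327], 0.78)]
```

View pics/side33.png

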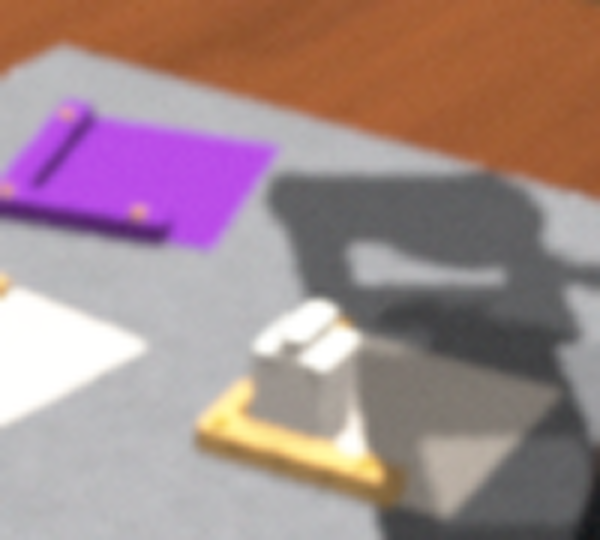

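View pics/top33.png

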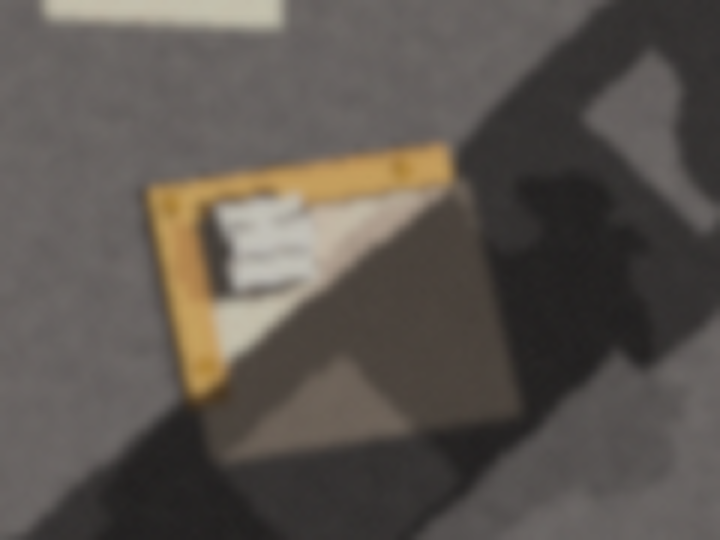

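```bash
cat > ov.py <<'E'
from sqfit import arms
from h import *
import sys
def draw(tagn,n,win,sq,sx,sy,out,s=10):
    u0,u1,v0,v1=win;im=cv2.resize(cv2.imread(tagn)[v0:v1,u0:u1],None,fx=s,fy=s,interpolation=cv2.INTER_CUBIC)
    x,y,a=sq;R=np.array([[np.cos(a),-np.sin(a)],[np.sin(a),np.cos(a)]])
    def pl(P,c):
        q=((proj(n,P)+.5-[u0,v0])*s).astype(int);cv2.polylines(im,[q],True,c,1)
    def rect(x0,x1,y0,y1,z): 
        q=np.array([[x0,y0],[x1,y0],[x1,y1],[x0,y1]])@R.T+[x,y];return np.c_[q,np.full(4,z)]
    for r in((0,.016,-.11,.016),(-.075,.016,0,.016)):pl(rect(*r,.015),(0,0,255))
    h=.017
    pl(rect(sx-h,sx+h,sy-h,sy+h,.051),(255,0,0));pl(rect(sx-.006,sx+.006,sy-h,sy+h,.061),(0,160,0));pl(rect(sx-h,sx+h,sy-h,sy+h,.0035),(255,0,255))
    cv2.imwrite(out,im)
if __name__=="__main__":
    sq=(.518,-.2313,.098)
    draw("pics/side33f.png","side",(398,448,195,240),sq,-.0172,-.0172,"pics/ovs33.png",14)
    draw("pics/top33f.png","top",(420,490,250,310),sq,-.0172,-.0172,"pics/ovt33.png",11)
E
sed -i 's/^for ns in/if __name__=="__main__":\n  pass\nfor ns in/' sqfit.py; python3 ov.py
```

```text
['side'] [ 0.5179 -0.2313  0.1184] 0.339
['top'] [ 0.5183 -0.2314  0.0949] 0.057
['side', 'top'] [ 0.5178 -0.2312  0.0984] 0.41
```

View pics/ovs33.png

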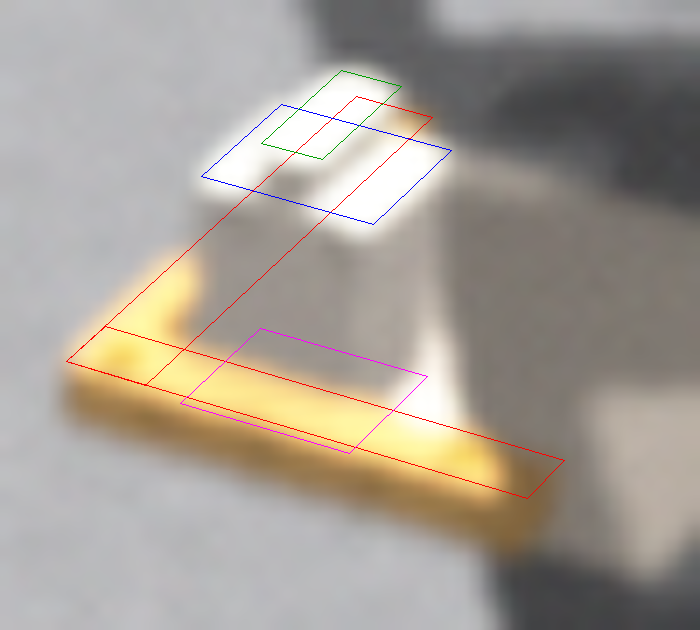

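View pics/ovt33.png

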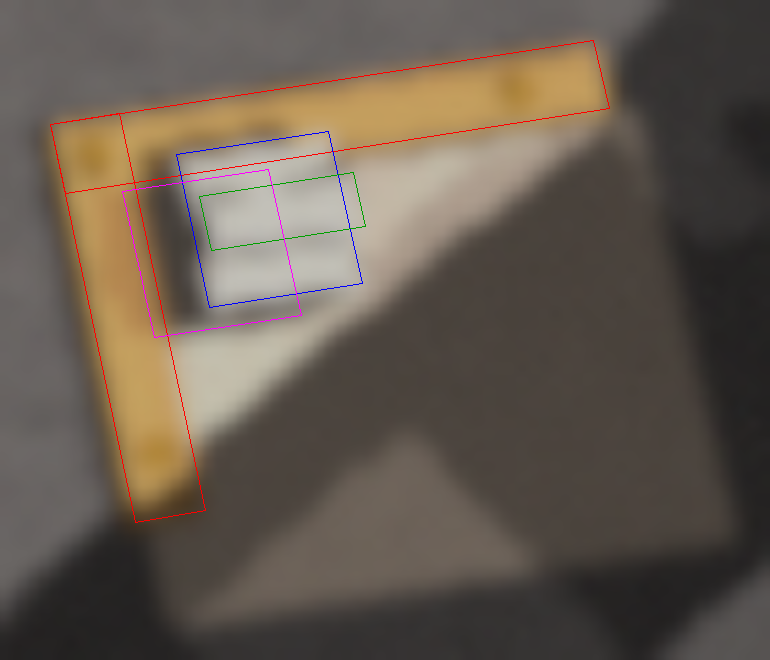

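```bash
python3 - <<'E' 2>/dev/null
from fit import *
sqs=dict(side=(.5178,-.2313,.098),top=(.5183,-.2314,.0955))
def R2(a): return np.array([[np.cos(a),-np.sin(a)],[np.sin(a),np.cos(a)]])
pts={}
for n in("top","side"):
    d=np.load(f"pics/{n}33.npy");c=cloud(n,d);x,y,a=sqs[n]
    m=(np.hypot(c[...,0]-.503,c[...,1]+.25)<.045)&(c[...,2]>.024)&(c[...,2]<.07)&(d>0)
    k=cv2.connectedComponentsWithStats(m.astype(np.uint8));i=1+k[2][1:,4].argmax();m=k[1]==i
    p=c[m];q=np.c_[(p[:,:2]-[x,y])@R2(a),p[:,2]]
    print(n,len(q),'bbox',np.percentile(q,[3,97],axis=0).round(4).tolist())
    t=q[q[:,2]>.046];print('  top centroid',len(t),t.mean(0).round(4))
    def sdf(X,full=False):
        w=q-[X[0],X[1],X[2]];Rz=R2(X[3]);w=np.c_[w[:,:2]@Rz,w[:,2]]
        th,ph=(X[4],X[5]) if len(X)>4 else (0,0)
        # small tilts
        w=np.c_[w[:,0]-th*w[:,2],w[:,1]-ph*w[:,2],w[:,2]+th*w[:,0]+ph*w[:,1]]
        return np.minimum(boxsdf(w,np.array([0,0,.024]),np.array([.017,.017,.024])),boxsdf(w,np.array([0,0,.053]),np.array([.006,.017,.005])))
    for x0 in([-.017,-.017,.003,0],[-.017,-.017,.003,0,0,0]):
        r=least_squares(sdf,x0,loss='soft_l1',f_scale=.001,x_scale=[.01,.01,.01,.1,.1,.1][:len(x0)]);print('  fit',r.x.round(4),np.abs(sdf(r.x)).mean().round(4))
E
```

```text
top 269 bbox [[-0.0345, -0.0325, 0.0259], [-0.0021, 0.0006, 0.0636]]
  top centroid 216 [-0.0181 -0.0156  0.055 ]
  fit [-0.0175 -0.0169  0.0041  0.029 ] 0.001
  fit [-0.0176 -0.0167  0.0042  0.024   0.0074 -0.0076] 0.001
side 262 bbox [[-0.0333, -0.0305, 0.0253], [-0.0001, 0.0036, 0.0621]]
  top centroid 134 [-0.0185 -0.0113  0.054 ]
  fit [-0.0157 -0.0163  0.0034  0.0256] 0.0012
  fit [-0.0159 -0.0169  0.0034  0.0248  0.0053  0.0186] 0.0012
```

```bash
python3 - <<'E'
from h import *
im,d=cams.grab_frame("side");cv2.imwrite("pics/final.png",im[:,:,::-1])
for t in["lid_center","collar_center","seal_center","ink","paste","weight"]:
    print(t,[(np.round(r['at'],4).tolist(),round(r['score'],2)) for r in nets.landmark_of("side",t)][:1])
c=cloud("side",d)
for nme,(x,y),r,z0 in(("lid",(.535,.042),.05,.04),("collar",(.657,.066),.045,.04)):
    m=(np.hypot(c[...,0]-x,c[...,1]-y)<r)&(c[...,2]>z0)&(d>0);print(nme,m.sum(),np.percentile(c[m][:,2],[5,25,50,75,95]).round(4))
E
```

```text
lid_center [([0.5348, 0.042, 0.0395], 0.86)]
collar_center [([0.6553, 0.0656, 0.0231], 0.75)]
seal_center [([0.4983, -0.2515, 0.0278], 0.59)]
ink []
paste [([0.4122, 0.4107, 0.0062], 0.89)]
weight [([0.7654, 0.1824, 0.0004], 0.58)]
lid 763 [0.0426 0.0448 0.0467 0.0604 0.0697]
collar 426 [0.0412 0.0457 0.0501 0.0515 0.0531]
```

View pics/final.png

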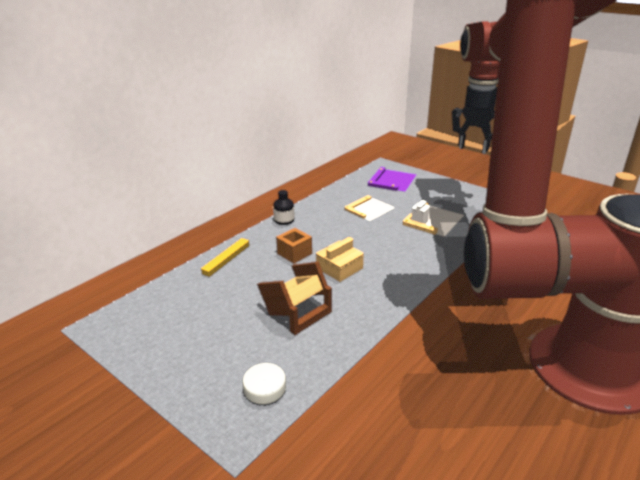

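```bash
python3 - <<'E'
from h import *
print(workorder.job_done())
E
```

```text
the job is handed in; nothing more can be done
None
```

I handed the job in at about 32.5 s of the 72 s. The lid lies right way up on the felt and the collar lies flat. The stone seal stands upright in the inner corner of the larger, non-purple square. The gripper has let go and is clear of everything.

**How it went:** I drew each part out along the case's 30-degree axis with the jaws gripping across the case's y direction. The lid and collar were set down on their low edge and let go. The seal was eased upright in a loosened grip. It was then slid against the long arm and then the short arm until each stopped it. Force at the wrist there reached about 16 N and 12 N before I backed off and released.

**Last checks:**

| Check | Top view | Side view | Limit |
|---|---|---|---|
| Seal x in the square's frame | -17.5 mm | -15.8 mm | -19 to -15.5 mm |
| Seal y in the square's frame | -16.8 mm | -16.6 mm | -19 to -15.5 mm |
| Seal tilt | about 0.6° | about 1.1° | 3.5° |
| Ridge against the longer arm | 0.027 rad | 0.025 rad | 0.08 rad |

- **Lid and collar:** both looked flat on the felt and clear of the case. The network put the lid centre at z = 39.5 mm, close to the 42 mm limit. Its depth points put the rail top at about 70 mm, which agrees with a flat lid.
- **Bystanders:** the paste jar and paperweight read within about 4 mm of where they began. The network missed the ink bottle at the end, but in the picture it stands at the same pixel as at the start.
- **Disagreements:** the two views differ by about 1.7 mm in the seal's x, and the side value is only 0.3 mm inside its limit. An earlier side-view tilt reading of 8.5°, taken while the seal was still gripped, came from a noisy patch, and the fits after release did not bear it out.

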